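Cork screw canisters and rock them on the shaker with the jog stick

TASK

Stand every steel canister upright in a row in the trough of the parts shaker's rocking deck and close each one with a wooden stopper pushed fully home (canisters and stoppers in any order; a spare stopper may stay on the bench). When all are loaded and stoppered, tilt the red jog stick fully to the left, hold it there for 4 seconds and release it so that it springs back upright, then do the same to the right. Finish with the stick released and the closed canisters still standing in the deck, and do not disturb the glue tub, the wooden offcut or the roll of tape.

Things in the scene. Friction and masses are not known exactly. Their poses are not given: they have to be found in the camera images.
- can1_mid (a point): steel canister standing upright: body 62 mm across, 50 mm high with a blue band; on it a neck 49 mm outside, 42 mm inside (bore 24 mm deep) up to the mouth at 74 mm, brass screws showing inside; about 0.3 kg; round. This point is at its centre, 37 mm above its underside and 37 mm below the mouth; z is its axis, up. None if that canister is absent
- can2_mid (a point): steel canister standing upright: body 62 mm across, 50 mm high with a blue band; on it a neck 49 mm outside, 42 mm inside (bore 24 mm deep) up to the mouth at 74 mm, brass screws showing inside; about 0.3 kg; round. This point is at its centre, 37 mm above its underside and 37 mm below the mouth; z is its axis, up. None if that canister is absent
- can3_mid (a point): steel canister standing upright: body 62 mm across, 50 mm high with a blue band; on it a neck 49 mm outside, 42 mm inside (bore 24 mm deep) up to the mouth at 74 mm, brass screws showing inside; about 0.3 kg; round. This point is at its centre, 37 mm above its underside and 37 mm below the mouth; z is its axis, up. None if that canister is absent
- stop1_mid (a point): stopper standing on its small end: round beech head 52 mm across, 22 mm high, over a black tapered rubber plug 16 mm long (39 mm across at the head, 34 at the foot); 38 mm in all, 60 g. Fits any canister; fully home, the head rests on the mouth and this point is 40 mm above the canister's centre. This point is on its axis, 19 mm above its foot; z up
- stop2_mid (a point): stopper standing on its small end: round beech head 52 mm across, 22 mm high, over a black tapered rubber plug 16 mm long (39 mm across at the head, 34 at the foot); 38 mm in all, 60 g. Fits any canister; fully home, the head rests on the mouth and this point is 40 mm above the canister's centre. This point is on its axis, 19 mm above its foot; z up
- stop3_mid (a point): stopper standing on its small end: round beech head 52 mm across, 22 mm high, over a black tapered rubber plug 16 mm long (39 mm across at the head, 34 at the foot); 38 mm in all, 60 g. Fits any canister; fully home, the head rests on the mouth and this point is 40 mm above the canister's centre. This point is on its axis, 19 mm above its foot; z up
- deck_mid (a point): middle of the floor of the shaker's deck, an aluminium tray 290 x 90 mm, floor of black rubber 67 mm above the bench, on a fixed green base. x runs along the row, y across, z up. Trough inside 278 (x) by 74 mm (y), rims 10 mm high; canisters fit in a row on y = 0, e.g. at x = -85, 0, 85 mm. Spring-levelled; it rocks about x, 15 mm below the floor, by 0.4 of the stick's tilt
- jogbox: the yellow control box of the jog stick, 120 x 120 x 55 mm, fixed to the bench; origin at the centre of its underside, x pointing away from the robot's side, y to the stick's left, z up. The stick pivots at the centre of its top, 55 mm above the origin, about the box's x axis
- knob_mid (a point): centre of the red ball knob, 30 mm across, on the jog stick (rod 10 mm across); 85 mm from the pivot, so 140 mm above the bench when upright
- stick (a joint): tilt of the jog stick, rad: 0 upright, positive to the left (box +y), negative to the right (box -y), stops at 0.42 each way; counts as fully over beyond 0.30; a spring brings it back to 0 when let go; about 4 to 5 N on the knob at full tilt
- gluetub: bystander: white glue tub with a yellow lid, 80 mm across, 90 mm high, origin under its centre; leave it alone
- offcut: bystander: loose block of wood 50 x 160 x 32 mm lying on the bench, origin under its centre; leave it alone
- tape: bystander: roll of paper tape 90 mm across, 25 mm high, lying flat, origin under its centre; leave it alone
Things that resemble listed ones, but are neither listed nor needed, are in the scene too. Leave any pink or purple look-alike of the part that bears stop3_mid alone. What is shaped like the part that bears can1_mid but orange is not meant.

How it is judged:
By the outcome, as a careful person would: the job done as asked, in the order asked, and still so for the second after the job is handed in, with the robot touching nothing.
Of can1, can2, can3 only 2 to 3 are there at a start; the rules pass over those that are not, and their reading is None.
At some moment in a run one of stop1, stop2, stop3 may be knocked a few centimetres aside while the robot is not near it.
It also fails if it takes over 210 s, if anything falls off the work surface, if the arm or the gripper's body presses on something with over 40 N, if the wrist force passes 120 N, or if a joint passes its speed limit or range.

ROBOT

A 7-joint arm with a two-finger parallel gripper is mounted at the origin on the work surface. World frame = base frame: x ahead of the robot, y to its left, z up, the work surface at z = 0. Lengths are in m, angles in rad, forces in N, time in s.
With the tool pointing down it reaches from about 0.4 to 0.875 m from the base axis. Payload 19.3 kg.
Tool frame: the origin (TCP) lies midway between the tips of the shut fingers; the grasp point (between the pads) lies 19 mm behind it; z points along the fingers, y is the line along which they close (so a half turn about z gives the same grasp; the last joint's range is limited). The gripper opens to 85 mm and grips with 20 to 120 N. Pads are 22 mm wide; open, the fingers measure 114 mm over their backs; the gripper's body (76 mm by 85 mm) begins 54 mm behind the grasp point. The pads swing forward as they close: fully open they stand 13 mm farther back than shut.
Start: joints at [-1.205, 0.521, -0.036, 1.599, 0.021, 1.021, -0.113], TCP at [0.264, 0.567, 0.207] pointing down, gripper open.
Joint ranges: [-2.91, 2.91], [-0.3, 2.13], [-1.5, 1.42], [0.17, 2.43], [-1.26, 4.41], [0.16, 1.93], [-2.52, 2.52]. Speed limits (rad/s): [1.89, 1.89, 2.39, 2.39, 3.01, 3.01, 3.01].

INTERFACE

Orientations are given as [roll, pitch, yaw] about the fixed x, y, z axes, in that order (R = Rz(yaw) Ry(pitch) Rx(roll)).
In Python, from workcell import bot gives the robot as it stands.
- The arm moves only by the tool move_arm, never from a script. Its argument "moves" is a list that holds one entry, the list of rows, each a list of 7 numbers: the opening, from 0 (shut) to 1 (fully open), then the shift along the tool's x, y, z in units of 1000 mm (1.0 is 1000 mm), then the turn, a rotation vector about the tool's x, y, z in units of 2 pi rad (1.0 is 2 pi rad). A call has 1 to 5 rows; each row is the pose to reach, as a shift and turn from the pose commanded when the call began, along the tool's axes at that moment, turning the shorter way round; what a row does not reach only later rows make up. A row lasts 1/10 s, in which the tool goes at most 50 mm and 8.59 degrees, less where a joint would pass 70% of its speed; a pose out of reach is approached as far as the arm can. A call with a number of a shift or a turn outside -1 to 1 is refused whole. A call with a gripper value outside its range is refused whole. The fingers move at their own pace and stop on an object; "force" is the grip in N (left out, the last holds). Time passes only in rows, so rows that repeat a pose let the fingers close. It gives the time, the measured TCP pose, the force, the opening and the grip force at its end, in the units of the state.
- bot.observe(): the state, without advancing time (a new reading comes with each control period).
- bot.grab_frame(name): name is "side" or "top" or "wrist"; returns the picture (480x640x3 uint8, red, green, blue); there is no depth.
- bot.camera_params(name): a dict with "vertical_fov" (degrees; the focal length in pixels is half the picture's height over the tangent of half this angle, whatever the lens; pixels are square), "cx", "cy" (the principal point, pixels), "R" (3x3) and "t" (3): a world point X has camera coordinates R X + t. Camera axes: x right, y down, z forward; pixel columns grow to the right and rows downward; lengths in m; the calibration is good to about 2 mm. The wrist camera is an equidistant fisheye: a pixel r from the principal point sees the ray r / f radians off the axis. A picture is of the moment at which its call begins: read the wrist's pose just before it. camera_params takes no time and is no camera call; for the wrist camera it gives the pose at the moment of the call.
- bot.job_done(): hands the job in; it is judged then, once.
The state is a dict: "clock": time; "qpos": joint angles; "qd": joint speeds; "joint_efforts": joint torques, N m; "position": TCP position; "tool_rot": TCP orientation; "force": force on the tool from outside, world axes, zero at the start; "moment": the same for the moment, N m; "grip_width": finger opening in m; "finger_force": force on a finger pad.
Only numpy, scipy, OpenCV 4.12 (cv2) and the standard library are available. Lean on these libraries where they do the work, as an engineer would, in place of code of your own. Each camera call takes 0.05 s, during which the arm holds its last target. There are 200 camera calls.

## Working session

There is one attempt and no reset: what is moved stays moved. The work goes in short steps, Python scripts to look and compute and a tool call to move; the robot and the scene stay as the last step left them, time stands still between calls to the robot, and variables do not carry over. Pictures are saved under pics/ and viewed, at most 14 in all, crops included, and the job is handed in when it is done.

Besides the shell and the picture viewer there is one more tool, called after "Call:" in YAML: its name, and indented under it one key for each argument. move_arm: Moves the arm, as the interface text tells. Shifts and turns lie within -1 to 1; 1 stands for 1000 mm of shift or 2 pi rad of turn. Its arguments: {"type":"object","properties":{"moves":{"type":"array"},"force":{"type":"number"}},"required":["moves"]}

```bash
mkdir -p pics; ls; cat > h.py <<'E'
from workcell import bot
import numpy as np, cv2
def grab(n,fn=None):
    P=bot.camera_params(n); im=bot.grab_frame(n)
    if fn: cv2.imwrite('pics/'+fn+'.png',im[:,:,::-1])
    return im,P
def ray(P,n,u,v):
    f=240/np.tan(np.radians(P['vertical_fov'])/2)
    x,y=(u-P['cx'])/f,(v-P['cy'])/f
    if n=='wrist':
        r=np.hypot(x,y); d=np.array([x/r*np.sin(r),y/r*np.sin(r),np.cos(r)]) if r>0 else np.array([0,0,1.])
    else: d=np.array([x,y,1.])
    R=np.array(P['R']);return -R.T@np.array(P['t']), R.T@d
def onz(P,n,u,v,z):
    c,d=ray(P,n,u,v); return c+d*(z-c[2])/d[2]
def proj(P,n,X):
    f=240/np.tan(np.radians(P['vertical_fov'])/2)
    c=np.array(P['R'])@np.array(X)+np.array(P['t'])
    if n=='wrist':
        h=np.hypot(c[0],c[1]);r=np.arctan2(h,c[2])*f;return P['cx']+c[0]/h*r,P['cy']+c[1]/h*r
    return P['cx']+c[0]/c[2]*f,P['cy']+c[1]/c[2]*f
E
python3 - <<'E'
from h import *
for n in('top','side'):
    im,P=grab(n,n+'0'); R=np.array(P['R']);print(n,P['vertical_fov'],(-R.T@np.array(P['t'])).round(3),R.round(2).tolist())
s=bot.observe();print(s['position'],s['tool_rot'],s['clock'],s['grip_width'])
E
```

```text
pics
top 42.239060154413174 [ 0.418 -0.     1.478] [[0.03, -1.0, 0.0], [-1.0, -0.03, -0.09], [0.09, -0.0, -1.0]]
side 57.93291308232573 [ 0.277 -0.59   0.655] [[0.91, -0.41, 0.01], [-0.25, -0.58, -0.78], [0.33, 0.7, -0.63]]
[0.26373316 0.5662951  0.20639653] [-3.14063105e+00  6.73046220e-05  2.70577789e+00] 0.1 0.0851947005465126
```

View pics/top0.png

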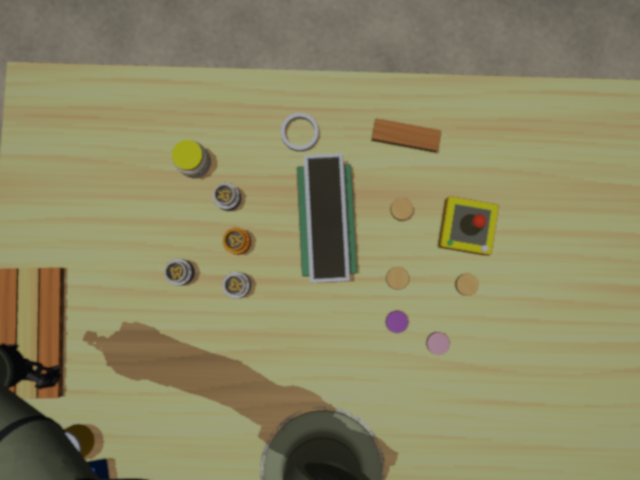

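View pics/side0.png

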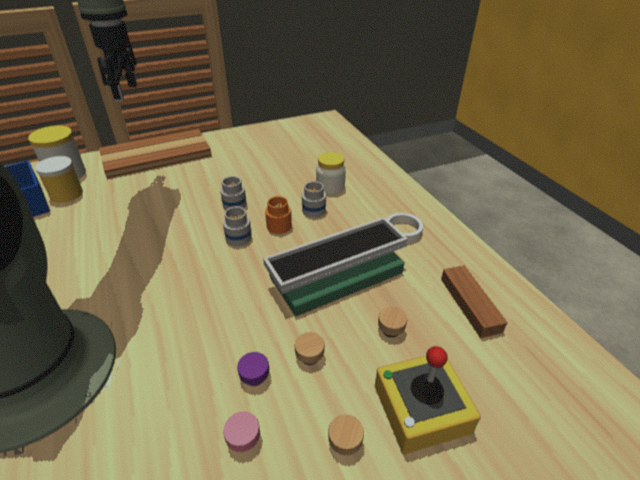

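Top view. Steel canisters are at (227,197), (179,272) and (237,286), with an orange look-alike at (237,241). Beech stoppers are at (402,209), (398,278) and (467,285), with purple (397,321) and pink (438,343) look-alikes. The deck is at (328,218) and the stick box at (470,226). The blurry brown disc on the bench at bottom left isn't needed. I choose the steel and beech ones and check them in a close crop.

```bash
python3 - <<'E'
from h import *
im=cv2.imread('pics/top0.png');P=bot.camera_params('top')
cv2.imwrite('pics/crop0.png',cv2.resize(im[140:360,160:510],None,fx=2.25,fy=2.25,interpolation=cv2.INTER_CUBIC))
g=cv2.medianBlur(cv2.cvtColor(im,cv2.COLOR_BGR2GRAY),3)
hsv=cv2.cvtColor(im,cv2.COLOR_BGR2HSV)
for n,(u,v) in dict(cA=(227,197),cB=(179,272),cC=(237,286),sA=(402,209),sB=(398,278),sC=(467,285),knob=(479,222)).items():
    print(n,(u,v),onz(P,'top',u,v,dict(c=.074,s=.038,k=.14)[n[0]]).round(4),hsv[v,u])
# deck dark floor
m=((hsv[:,:,2]<70)).astype(np.uint8);m[:, :290]=0;m[:,365:]=0;m[:140]=0;m[300:]=0
c=max(cv2.findContours(m,0,2)[0],key=cv2.contourArea);r=cv2.minAreaRect(c);print(r)
b=cv2.boxPoints(r);W=np.array([onz(P,'top',*p,.067) for p in b]);print(W.round(4).tolist(),W.mean(0))
# yellow box top
m=cv2.inRange(hsv,(22,150,120),(32,255,255));m[:,:430]=0;m[:180]=0
c=max(cv2.findContours(m,0,2)[0],key=cv2.contourArea);r=cv2.minAreaRect(c);print(r)
b=cv2.boxPoints(r);W=np.array([onz(P,'top',*p,.055) for p in b]);print(W.round(4).tolist(),W.mean(0))
E
```

```text
cA (227, 197) [0.6209 0.2363 0.074 ] [ 21 139 127]
cB (179, 272) [0.4472 0.3372 0.074 ] [ 22 144 122]
cC (237, 286) [0.4195 0.2052 0.074 ] [ 21 151 132]
sA (402, 209) [ 0.6096 -0.1673  0.038 ] [ 19 119 159]
sB (398, 278) [ 0.4485 -0.161   0.038 ] [ 19 118 160]
sC (467, 285) [ 0.4369 -0.3209  0.038 ] [ 19 120 159]
knob (479, 222) [ 0.5724 -0.3229  0.14  ] [  4 207 158]
((326.0292053222656, 217.5261688232422), (118.53943634033203, 29.731929779052734), 86.8201675415039)
[[0.7151, 0.055, 0.067], [0.721, -0.0133, 0.067], [0.4492, -0.0356, 0.067], [0.4436, 0.0316, 0.067]] [0.58221332 0.00941979 0.067     ]
((468.9054260253906, 225.06756591796875), (52.114479064941406, 51.12808609008789), 9.462322235107422)
[[0.5241, -0.2519, 0.055], [0.6416, -0.2698, 0.055], [0.6251, -0.3888, 0.055], [0.5078, -0.3701, 0.055]] [ 0.57466285 -0.32016449  0.055     ]
```

View pics/crop0.png

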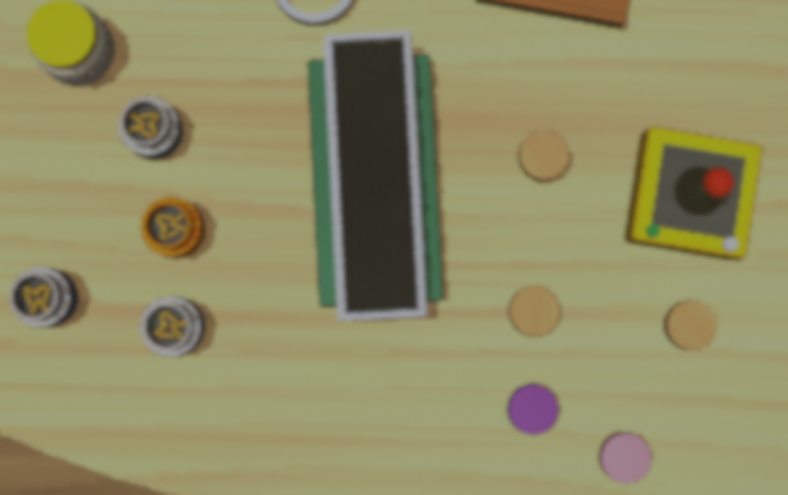

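The crop confirms it: three grey steel canisters, three plain beech stoppers, and orange, purple and pink look-alikes set apart from them. Moving over canister B now.

Call:
move_arm:
  moves:
    - [[1, -0.053, -0.026, 0, 0, 0, -0.016], [1, -0.105, -0.052, 0, 0, 0, -0.033], [1, -0.158, -0.078, 0, 0, 0, -0.049], [1, -0.21, -0.104, 0, 0, 0, -0.066], [1, -0.263, -0.131, 0, 0, 0, -0.082]]
  force: 50

```text
clock: 0.6
position: [0.4207, 0.3694, 0.2067]
tool_rot: [-3.141, -0.0, -3.058]
force: [0.4, 1.3, 0.3]
grip_width: 0.0854
finger_force: 0.0
```

```bash
cat >> h.py <<'E'
from scipy.spatial.transform import Rotation as Ro
def rel(X,yaw=None,s=None):
    """shift in tool axes (m) and tool-z turn (unit 2pi) from present pose to world X"""
    s=s or bot.observe();R=Ro.from_euler('xyz',s['tool_rot'])
    d=R.inv().apply(np.array(X)-s['position'])
    t=None
    if yaw is not None:
        T=Ro.from_euler('xyz',[np.pi,0,yaw]); t=((R.inv()*T).as_rotvec()/2/np.pi).round(4)
    return d.round(4),t
E
python3 - <<'E'
from h import *
P=bot.camera_params('top')
c=[(327,37),(411,33),(427,313),(340,319)]
W=np.array([onz(P,'top',160+u/2.25,140+v/2.25,.077) for u,v in c]);print(W.round(4).tolist(),W.mean(0).round(4))
d=(W[0]+W[1]-W[2]-W[3])/2;print('deck yaw',np.arctan2(d[1],d[0]),np.linalg.norm(d))
s=bot.observe();print(s['position'],s['tool_rot'],s['clock'],s['qpos'])
print(rel([.4472,.3372,.207],3.22,s))
grab('wrist','w1')
E
```

```text
[[0.7192, 0.0607, 0.077], [0.7258, -0.0246, 0.077], [0.4421, -0.0482, 0.077], [0.4336, 0.0386, 0.077]] [0.5802 0.0066 0.077 ]
deck yaw 0.07993574945640221 0.2855312797137234
[0.42071382 0.3693562  0.20674721] [-3.14132839e+00 -1.99594988e-04 -3.05771948e+00] 0.6 [-0.73847201  0.41987872 -0.11873907  1.77069182  0.05926438  0.95480236
  0.77340403]
(array([-0.0237, -0.0343, -0.0002]), array([-0.    , -0.    ,  0.0009]))
```

View pics/w1.png

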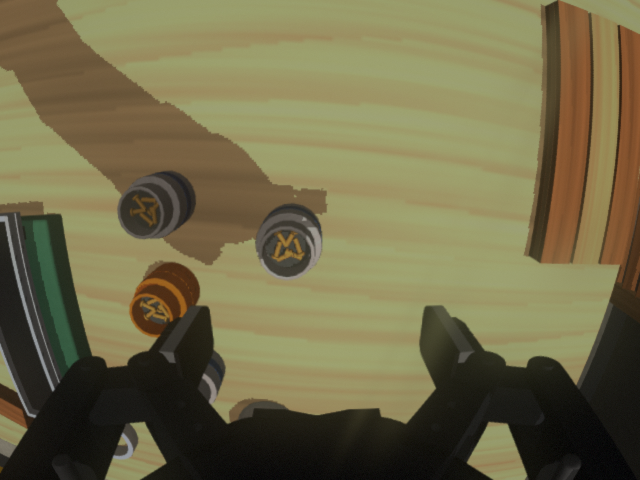

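Wrist view: canister B's mouth is near (288,252), canister C's near (147,210), the orange one is at (160,300), and A is half hidden at (210,378).

```bash
python3 - <<'E'
from h import *
P=bot.camera_params('wrist')
for n,u,v,X in(('B',288,252,(.4472,.3372,.074)),('C',147,210,(.4195,.2052,.074))):
    print(n,onz(P,'wrist',u,v,.074).round(4),proj(P,'wrist',X))
im=cv2.imread('pics/w1.png');cv2.imwrite('pics/w1c.png',cv2.resize(im[150:350,100:350],None,fx=3,fy=3,interpolation=cv2.INTER_CUBIC))
print(rel([.4472,.3372,.022],3.22))
E
```

```text
B [0.4507 0.3385 0.074 ] (np.float64(286.6868608809891), np.float64(247.9326433060341))
C [0.423  0.2095 0.074 ] (np.float64(142.67700316593059), np.float64(205.88867334078978))
(array([-0.0179, -0.0251,  0.1849]), array([-0.0006,  0.0003,  0.001 ]))
```

View pics/w1c.png

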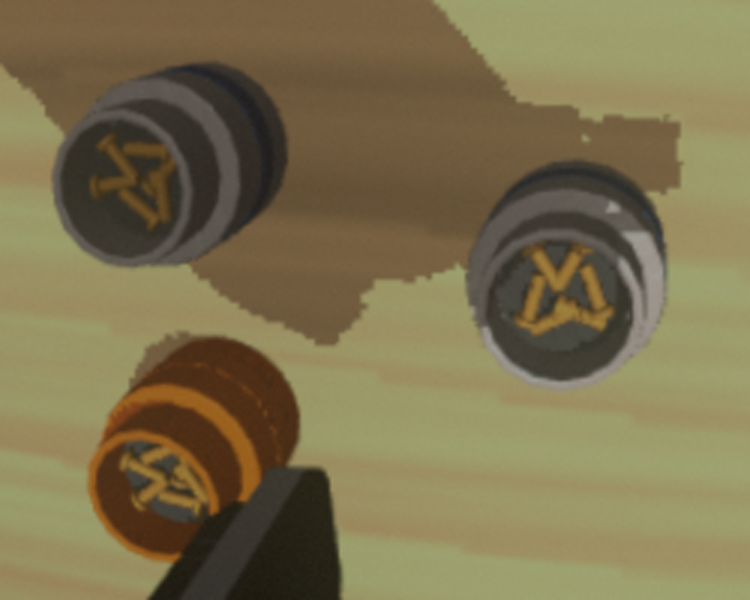

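Call:
move_arm:
  moves:
    - [[1, 0, 0, 0, 0, 0, 0], [1, 0, 0, 0, 0, 0, 0]]

```text
clock: 0.85
position: [0.4195, 0.3715, 0.2068]
tool_rot: [3.141, -0.001, -3.063]
force: [-0.6, 0.7, -0.3]
grip_width: 0.085
finger_force: 0.0
```

```bash
python3 - <<'E'
from h import *
s=bot.observe();print(s['position'],s['tool_rot'],rel([.45,.338,.022],3.22))
P=bot.camera_params('wrist');print(proj(P,'wrist',s['position']))
E
```

```text
[0.4195378  0.37145342 0.2067647 ] [ 3.14140655e+00 -5.02621572e-04 -3.06348458e+00] (array([-0.0279, -0.0358,  0.1847]), array([ 0.    , -0.0001, -0.    ]))
(np.float64(316.4550917941774), np.float64(292.04875993519005))
```

Call:
move_arm:
  moves:
    - [[1, -0.014, -0.018, 0.045, 0, 0, 0], [1, -0.028, -0.036, 0.085, 0, 0, 0], [1, -0.028, -0.036, 0.085, 0, 0, 0], [1, -0.028, -0.036, 0.085, 0, 0, 0]]

```text
clock: 1.25
position: [0.4495, 0.3385, 0.1213]
tool_rot: [-3.141, -0.002, -3.062]
force: [-0.7, 0.1, 0.7]
grip_width: 0.0855
finger_force: 0.0
```

```bash
cat >> h.py <<'E'
def mouth(im,P,X,rad,n='wrist',z=.074,win=1.6):
    """refine centre of a ring/disc near predicted X by Hough on a rectified top-down patch at height z (1 px = 0.5 mm)"""
    N=160;g=np.zeros((N,N,2),np.float32)
    for i in range(N):
        for j in range(N):
            g[i,j]=proj(P,n,(X[0]+(N/2-i)*.0005,X[1]+(N/2-j)*.0005,z))
    p=cv2.remap(im,g[:,:,0],g[:,:,1],cv2.INTER_LINEAR)
    c=cv2.HoughCircles(cv2.GaussianBlur(cv2.cvtColor(p,cv2.COLOR_RGB2GRAY),(5,5),0),cv2.HOUGH_GRADIENT,1,10,param1=60,param2=12,minRadius=int(rad*2000-4),maxRadius=int(rad*2000+4))
    out=[] if c is None else [((X[0]+(N/2-v)*.0005).round(4),(X[1]+(N/2-u)*.0005).round(4),r/2) for u,v,r in c[0][:3]]
    return out,p
E
python3 - <<'E'
from h import *
s=bot.observe();im,P=grab('wrist','w2')
o,p=mouth(im,P,(.45,.338),.0245);print(s['position'],o)
cv2.imwrite('pics/p2.png',cv2.resize(np.hstack([p[:,:,::-1],cv2.resize(im[:,:,::-1],(213,160))]),None,fx=2,fy=2))
print(rel([.45,.338,.022],3.22))
E
```

```text
[0.44949799 0.33847282 0.12127437] [(np.float32(0.4452), np.float32(0.3458), np.float32(23.95)), (np.float32(0.4378), np.float32(0.3468), np.float32(25.05)), (np.float32(0.4382), np.float32(0.3418), np.float32(25.65))]
(array([-0.0002, -0.0013,  0.1003]), array([ 0.0001, -0.    ,  0.0004]))
```

View pics/p2.png

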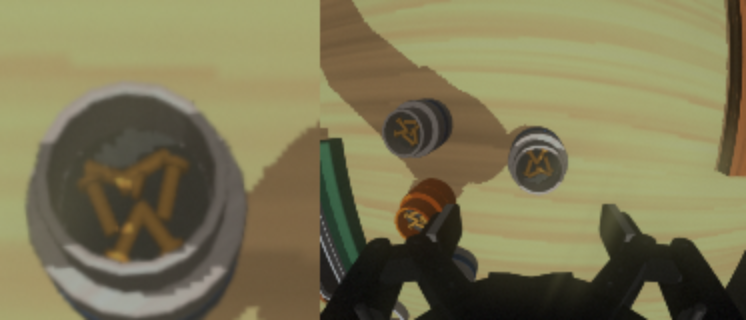

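Patch: B's mouth ring is centred at (135,181) of the patch, giving (0.445, 0.345), and Hough agrees. Gripping it.

Call:
move_arm:
  moves:
    - [[1, 0.004, 0.007, 0.035, 0, 0, 0], [1, 0.004, 0.007, 0.07, 0, 0, 0], [1, 0.004, 0.007, 0.099, 0, 0, 0], [1, 0.004, 0.007, 0.099, 0, 0, 0], [0, 0.004, 0.007, 0.099, 0, 0, 0]]
  force: 50

```text
clock: 1.8
position: [0.446, 0.3455, 0.0243]
tool_rot: [3.141, 0.001, -3.061]
force: [-0.3, -0.0, 0.3]
grip_width: 0.0732
finger_force: 0.0
```

Call:
move_arm:
  moves:
    - [[0, 0, 0, 0, 0, 0, 0], [0, 0, 0, 0, 0, 0, 0], [0, 0, 0, 0, 0, 0, 0], [0, 0, 0, 0, 0, 0, 0]]

```text
clock: 2.2
position: [0.4469, 0.3454, 0.0251]
tool_rot: [3.139, 0.003, -3.062]
force: [-2.1, -0.5, 14.6]
grip_width: 0.0481
finger_force: 48.9
```

```bash
python3 - <<'E'
from h import *
s=bot.observe();print(s['position'],s['force'],s['grip_width'],s['finger_force'])
D=np.array([.5802,.0066]);c,k=np.cos(.08),np.sin(.08)
for a in(.085,0,-.085): print(a,D+a*np.array([c,k]),rel([*(D+a*np.array([c,k])),.18],3.2216,s))
E
```

```text
[0.44692296 0.34538165 0.02509742] [-2.06612043 -0.46091487 14.60955989] 0.04806431440808 48.92347365617752
0.085 [0.66492815 0.01339275] (array([-0.1913, -0.3479, -0.1552]), array([ 0.0003,  0.0004, -0.0001]))
0 [0.5802 0.0066] (array([-0.1063, -0.348 , -0.1554]), array([ 0.0003,  0.0004, -0.0001]))
-0.085 [ 4.95471855e-01 -1.92748987e-04] (array([-0.0213, -0.348 , -0.1556]), array([ 0.0003,  0.0004, -0.0001]))
```

```bash
python3 - <<'E'
from h import *
im,P=grab('wrist');im2,P2=grab('side')
a=cv2.resize(im[150:450,120:520],None,fx=1.0,fy=1.0);u,v=map(int,proj(P2,'side',(.445,.345,.07)))
b=cv2.resize(im2[v-60:v+60,u-80:u+80],(400,300),interpolation=cv2.INTER_CUBIC)
cv2.imwrite('pics/w3.png',np.hstack([a,b])[:,:,::-1])
E
```

```text
(no output)
```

View pics/w3.png

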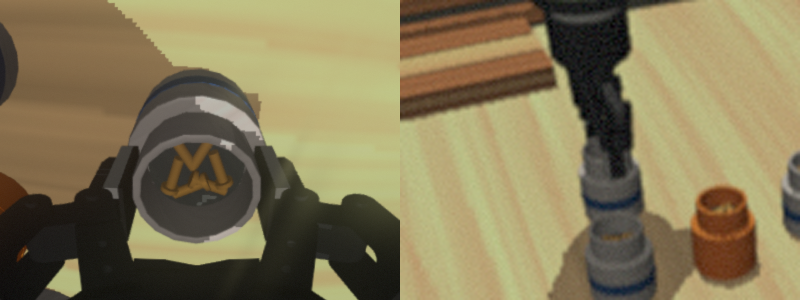

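Wrist view: the pads hold the neck on both sides of the mouth. Side view: the canister is still upright. Lifting and carrying it towards the deck.

Call:
move_arm:
  moves:
    - [[0, 0, 0, -0.03, 0, 0, 0], [0, 0, 0, -0.08, 0, 0, 0], [0, 0, 0, -0.13, 0, 0, 0], [0, -0.005, -0.03, -0.16, 0, 0, 0], [0, -0.01, -0.075, -0.16, 0, 0, 0]]

```text
clock: 2.8
position: [0.4634, 0.2727, 0.1881]
tool_rot: [3.136, 0.007, -3.059]
force: [1.9, -0.7, -5.0]
grip_width: 0.0477
finger_force: 53.5
```

Call:
move_arm:
  moves:
    - [[0, -0.002, -0.045, 0, 0, 0, 0], [0, -0.004, -0.09, 0, 0, 0, 0], [0, -0.006, -0.135, 0, 0, 0, 0], [0, -0.007, -0.17, 0, 0, 0, 0], [0, -0.007, -0.17, 0, 0, 0, 0]]

```text
clock: 3.3
position: [0.4829, 0.0963, 0.184]
tool_rot: [-3.14, 0.001, -3.068]
force: [-0.0, 1.6, -3.5]
grip_width: 0.0478
finger_force: 53.6
```

Call:
move_arm:
  moves:
    - [[0, 0, 0, 0, 0, 0, 0]]

```text
clock: 3.4
position: [0.4827, 0.1008, 0.1839]
tool_rot: [3.141, 0.001, -3.064]
force: [0.4, 1.1, -3.8]
grip_width: 0.0479
finger_force: 53.6
```

```bash
python3 - <<'E'
from h import *
s=bot.observe();im,P=grab('wrist','w4');print(s['position'],s['tool_rot'],s['force'],s['grip_width'],s['finger_force'])
cv2.imwrite('pics/w4.png',im[:,:,::-1])
print(proj(P,'wrist',(.4348,.0386,.077)),proj(P,'wrist',(.4421,-.0482,.077)),proj(P,'wrist',(.7192,.0607,.077)),proj(P,'wrist',(.7258,-.0246,.077)))
E
```

```text
[0.48265784 0.10075472 0.183883  ] [ 3.14121285e+00  1.33325542e-03 -3.06397788e+00] [ 0.38092923  1.11745693 -3.78895779] 0.04792380867500214 53.58800081536174
(np.float64(238.59077501075618), np.float64(167.90063624136735)) (np.float64(135.1730586354962), np.float64(173.70532831798204)) (np.float64(261.5843968447577), np.float64(447.70885589700185)) (np.float64(185.51603967728676), np.float64(441.07952205771585))
```

View pics/w4.png

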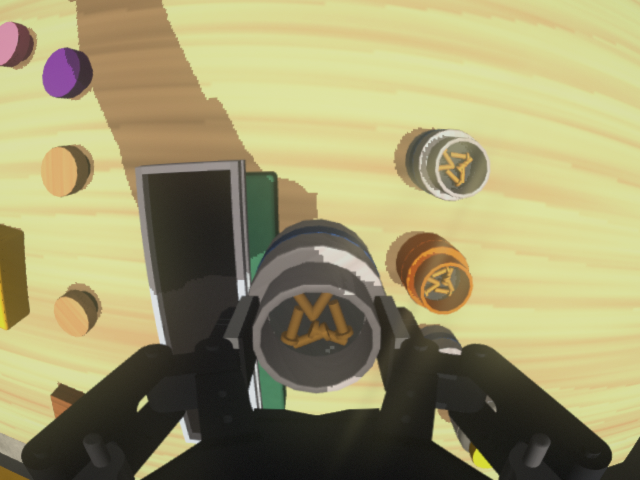

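Deck's near rim corners are at (137,170) and (244,161). The held can's mouth is at (316,338), canister C's mouth at (460,168), and stoppers are at (66,170) and (76,312).

```bash
python3 - <<'E'
from h import *
P=bot.camera_params('wrist')
a=onz(P,'wrist',136,170,.077);b=onz(P,'wrist',244.5,161,.077);print(a,b,np.linalg.norm(a-b),np.arctan2(a[1]-b[1],a[0]-b[0])+np.pi/2)
# right inner/outer rim edge line lower down
c=onz(P,'wrist',254,330,.077);print('rim pt',c)
print('C',onz(P,'wrist',460,168,.074),'held',onz(P,'wrist',317,339,.2325),'sB',onz(P,'wrist',63,171,.038),'sA',onz(P,'wrist',72,314,.038))
im=cv2.imread('pics/w4.png')[:,:,::-1].copy()
o,p=mouth(im,P,onz(P,'wrist',460,168,.074),.0245);print(o)
print(bot.observe()['position'])
E
```

```text
[ 0.43916654 -0.04638632  0.077     ] [0.42931913 0.04381596 0.077     ] 0.09073821712306696 0.10873968095174402
rim pt [0.56999921 0.05519246 0.077     ]
C [0.419387   0.20965002 0.074     ] held [0.48015464 0.10170897 0.2325    ] sB [ 0.44503828 -0.15446196  0.038     ] sA [ 0.60441496 -0.16458062  0.038     ]
[(np.float64(0.4196), np.float64(0.1999), np.float32(24.55)), (np.float64(0.4186), np.float64(0.2119), np.float32(23.4)), (np.float64(0.4181), np.float64(0.2049), np.float32(23.45))]
[0.48255723 0.10175443 0.18369107]
```

Call:
move_arm:
  moves:
    - [[0, -0.003, -0.045, 0, 0, 0, 0], [0, -0.005, -0.085, 0, 0, 0, 0], [0, -0.006, -0.1005, 0.01, 0, 0, 0], [0, -0.006, -0.1005, 0.045, 0, 0, 0], [0, -0.006, -0.1005, 0.073, 0, 0, 0]]

```text
clock: 3.95
position: [0.4967, 0.0024, 0.1093]
tool_rot: [3.141, 0.001, -3.062]
force: [-0.0, 0.1, -3.4]
grip_width: 0.0482
finger_force: 53.8
```

Call:
move_arm:
  moves:
    - [[0, 0, 0, 0, 0, 0, 0], [0, 0, 0, 0, 0, 0, 0]]

```text
clock: 4.15
position: [0.4966, 0.0025, 0.1106]
tool_rot: [3.141, -0.0, -3.061]
force: [0.0, 0.8, -3.4]
grip_width: 0.0476
finger_force: 53.8
```

```bash
python3 - <<'E'
from h import *
s=bot.observe();im,P=grab('wrist','w5');print(s['position'],s['tool_rot'],s['force'])
im2,P2=grab('side');u,v=map(int,proj(P2,'side',(.495,.0017,.09)))
b=cv2.resize(im2[v-75:v+75,u-55:u+95],(480,480),interpolation=cv2.INTER_CUBIC)
cv2.imwrite('pics/w5.png',cv2.resize(np.hstack([im[:,160:480],b]),None,fx=.95,fy=.95)[:,:,::-1])
E
```

```text
[0.49661367 0.00251923 0.1106025 ] [ 3.14138390e+00 -2.07359360e-04 -3.06082222e+00] [ 0.03221299  0.81853813 -3.42207201]
```

View pics/w5.png

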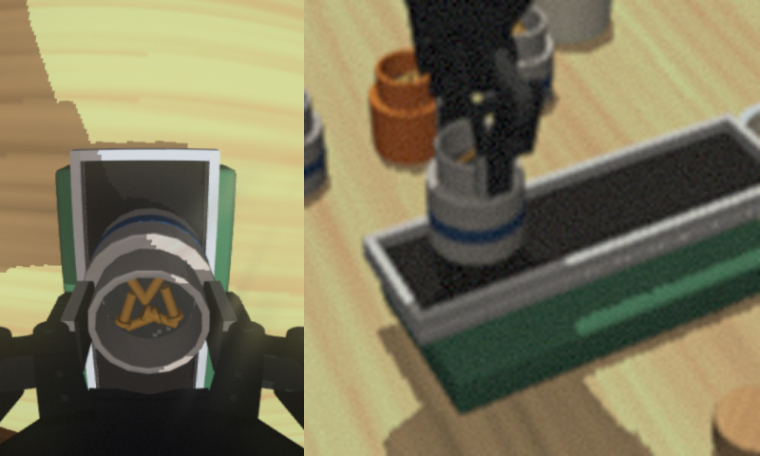

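The can hangs inside the trough, about 2 mm off the centre line (rims at columns 71 and 219). Lowering it.

Call:
move_arm:
  moves:
    - [[0, 0, -0.002, 0.01, 0, 0, 0], [0, 0, -0.002, 0.017, 0, 0, 0], [0, 0, -0.002, 0.018, 0, 0, 0], [0, 0, -0.002, 0.018, 0, 0, 0]]

```text
clock: 4.65
position: [0.4968, -0.0006, 0.0921]
tool_rot: [-3.141, 0.0, -3.062]
force: [-1.6, -1.1, 5.7]
grip_width: 0.048
finger_force: 54.6
```

Call:
move_arm:
  moves:
    - [[1, 0, 0, 0, 0, 0, 0], [1, 0, 0, 0, 0, 0, 0], [1, 0, 0, -0.01, 0, 0, 0], [1, 0, 0, -0.05, 0, 0, 0], [1, 0, 0, -0.09, 0, 0, 0]]

```text
clock: 5.15
position: [0.496, -0.0004, 0.1833]
tool_rot: [3.142, -0.001, -3.062]
force: [0.0, 0.1, -0.1]
grip_width: 0.0857
finger_force: 0.0
```

Call:
move_arm:
  moves:
    - [[1, 0.012, 0.045, -0.01, 0, 0, 0], [1, 0.025, 0.09, -0.01, 0, 0, 0], [1, 0.04, 0.135, -0.01, 0, 0, 0], [1, 0.05, 0.18, -0.01, 0, 0, 0], [1, 0.061, 0.215, 0.01, 0, 0, 0]]

```text
clock: 5.65
position: [0.4189, 0.2123, 0.1742]
tool_rot: [3.139, 0.004, -3.061]
force: [2.0, -0.3, -1.4]
grip_width: 0.0855
finger_force: 0.0
```

Call:
move_arm:
  moves:
    - [[1, 0, 0, 0.03, 0, 0, 0], [1, 0, 0, 0.05, 0, 0, 0], [1, 0, 0, 0.05, 0, 0, 0], [1, 0, 0, 0.05, 0, 0, 0]]

```text
clock: 6.05
position: [0.419, 0.2091, 0.1227]
tool_rot: [-3.142, 0.0, -3.062]
force: [-0.1, 0.2, 0.7]
grip_width: 0.0856
finger_force: 0.0
```

```bash
cat >> h.py <<'E'
def ringfit(im,P,X,z=.074,rad=.0245,half=.04):
    """topdown patch at height z; dark bore blob -> min circle centre"""
    o,p=mouth(im,P,X,rad,z=z); return o,p
E
python3 - <<'E'
from h import *
s=bot.observe();im,P=grab('wrist','w6');print(s['position'],s['tool_rot'][2],s['grip_width'])
o,p=mouth(im,P,(.4195,.208),.0245);print(o)
cv2.imwrite('pics/p6.png',cv2.resize(np.hstack([p[:,:,::-1],cv2.resize(im[:,:,::-1],(213,160))]),None,fx=2,fy=2))
E
```

```text
[0.41895859 0.20909578 0.12272979] -3.062487449343107 0.08559625397752384
[(np.float32(0.4178), np.float32(0.2108), np.float32(22.85)), (np.float32(0.4012), np.float32(0.2092), np.float32(23.45)), (np.float32(0.4098), np.float32(0.2098), np.float32(25.6))]
```

View pics/p6.png

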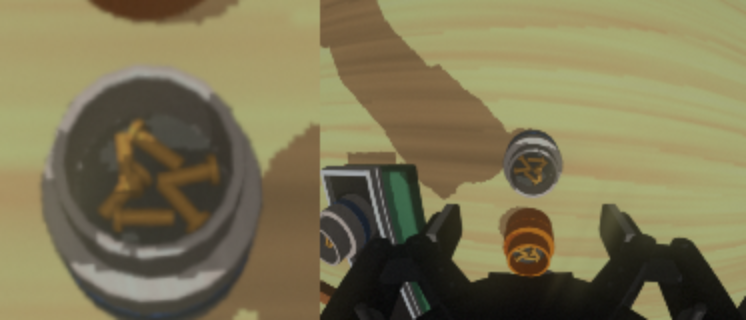

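C's mouth is at patch (148,162), giving (0.419, 0.211). Gripping and lifting.

Call:
move_arm:
  moves:
    - [[1, 0, 0.002, 0.035, 0, 0, 0], [1, 0, 0.002, 0.07, 0, 0, 0], [1, 0, 0.002, 0.097, 0, 0, 0], [1, 0, 0.002, 0.097, 0, 0, 0], [0, 0, 0.002, 0.097, 0, 0, 0]]

```text
clock: 6.6
position: [0.4191, 0.2113, 0.0261]
tool_rot: [3.141, 0.001, -3.063]
force: [-0.5, -0.1, 0.2]
grip_width: 0.0732
finger_force: 0.0
```

Call:
move_arm:
  moves:
    - [[0, 0, 0, 0, 0, 0, 0], [0, 0, 0, 0, 0, 0, 0], [0, 0, 0, 0, 0, 0, 0], [0, 0, 0, 0, 0, 0, 0]]

```text
clock: 7.0
position: [0.4196, 0.2115, 0.0268]
tool_rot: [3.141, 0.003, -3.062]
force: [-2.6, -3.7, 22.3]
grip_width: 0.0471
finger_force: 47.8
```

Call:
move_arm:
  moves:
    - [[0, 0, 0, -0.03, 0, 0, 0], [0, 0, 0, -0.08, 0, 0, 0], [0, 0, 0, -0.13, 0, 0, 0], [0, 0, 0, -0.16, 0, 0, 0], [0, 0, 0, -0.16, 0, 0, 0]]

```text
clock: 7.5
position: [0.4203, 0.2121, 0.1897]
tool_rot: [3.138, 0.007, -3.063]
force: [0.3, 1.1, -3.9]
grip_width: 0.0473
finger_force: 54.0
```

```bash
python3 - <<'E'
from h import *
s=bot.observe();print(s['position'])
# slots from placed can B (TCP .4968,-.0006) along deck yaw
B=np.array([.4965,-.0005]);e=np.array([np.cos(.08),np.sin(.08)])
for k in(1,2):print(B+.085*k*e,rel([*(B+.085*k*e),.184],3.2205,s))
E
```

```text
[0.42033334 0.21205305 0.18973883]
[0.58122815 0.00629275] (array([-0.1441, -0.2178,  0.006 ]), array([0.0006, 0.0011, 0.    ]))
[0.66595629 0.0130855 ] (array([-0.2291, -0.2178,  0.0066]), array([0.0006, 0.0011, 0.    ]))
```

Call:
move_arm:
  moves:
    - [[0, -0.025, -0.036, 0, 0, 0, 0], [0, -0.05, -0.075, 0, 0, 0, 0], [0, -0.075, -0.115, 0, 0, 0, 0], [0, -0.1, -0.15, 0, 0, 0, 0], [0, -0.122, -0.185, 0, 0, 0, 0]]

```text
clock: 8.0
position: [0.5555, 0.0346, 0.1848]
tool_rot: [-3.142, -0.0, -3.062]
force: [0.4, 0.6, -4.5]
grip_width: 0.0474
finger_force: 54.0
```

Call:
move_arm:
  moves:
    - [[0, -0.022, -0.033, 0, 0, 0, 0], [0, -0.022, -0.033, 0.04, 0, 0, 0], [0, -0.022, -0.033, 0.075, 0, 0, 0], [0, -0.022, -0.033, 0.075, 0, 0, 0], [0, -0.022, -0.033, 0.075, 0, 0, 0]]

```text
clock: 8.5
position: [0.5792, 0.0053, 0.1104]
tool_rot: [-3.142, -0.001, -3.062]
force: [0.6, 0.6, -2.7]
grip_width: 0.0474
finger_force: 54.0
```

```bash
python3 - <<'E'
from h import *
s=bot.observe();print(s['position'],s['tool_rot']);print(rel([.5812,.0063,.094],3.2205,s))
im,P=grab('wrist','w7')
# deck rim edges near end: check bright rim columns at several deck-x, at z=.077
e=np.array([np.cos(.08),np.sin(.08)]);n=np.array([-e[1],e[0]]);D=np.array([.579,.0085])
g=cv2.cvtColor(im,cv2.COLOR_RGB2GRAY).astype(float)
for x in(-.142,-.135,-.128):
    pr=[]
    for y in np.arange(-.055,.0551,.0025):
        u,v=proj(P,'wrist',[*(D+x*e+y*n),.077]);pr.append(int(g[int(round(v)),int(round(u))]))
    print(x,pr)
E
```

```text
[0.57917144 0.00526298 0.11041015] [-3.14158031e+00 -8.15422493e-04 -3.06205812e+00]
(array([-0.0021,  0.0009,  0.0164]), array([-0.    , -0.0001,  0.0001]))
-0.142 [214, 215, 214, 215, 222, 222, 223, 221, 219, 222, 222, 221, 220, 222, 222, 223, 222, 221, 221, 221, 221, 221, 220, 221, 221, 221, 222, 222, 222, 218, 218, 220, 221, 223, 218, 220, 223, 223, 223, 209, 210, 208, 208, 207, 207]
-0.135 [211, 211, 211, 210, 217, 223, 222, 90, 68, 67, 67, 66, 67, 66, 66, 64, 65, 65, 65, 64, 64, 63, 64, 64, 64, 65, 63, 64, 65, 65, 66, 66, 66, 68, 66, 63, 103, 222, 222, 214, 214, 214, 215, 215, 215]
-0.128 [200, 203, 202, 202, 194, 223, 223, 109, 66, 65, 66, 65, 64, 63, 64, 63, 63, 62, 63, 60, 61, 63, 61, 61, 61, 62, 62, 62, 63, 64, 64, 65, 65, 64, 67, 61, 98, 223, 223, 203, 203, 205, 202, 204, 203]
```

Rim profile: the centre line is about 1 mm below my estimate, so the target is y≈0.007.

Call:
move_arm:
  moves:
    - [[0, -0.002, 0.0015, 0.01, 0, 0, 0], [0, -0.002, 0.0015, 0.017, 0, 0, 0], [0, -0.002, 0.0015, 0.018, 0, 0, 0], [0, -0.002, 0.0015, 0.018, 0, 0, 0]]

```text
clock: 8.95
position: [0.5823, 0.0072, 0.0933]
tool_rot: [3.142, 0.003, -3.062]
force: [-3.4, 0.4, 17.5]
grip_width: 0.0475
finger_force: 55.9
```

Call:
move_arm:
  moves:
    - [[0, 0, 0, 0, 0, 0, 0]]

```text
clock: 9.05
position: [0.5823, 0.0072, 0.0934]
tool_rot: [3.142, 0.003, -3.062]
force: [-3.7, 0.6, 17.1]
grip_width: 0.0476
finger_force: 55.9
```

Call:
move_arm:
  moves:
    - [[1, 0, 0, 0, 0, 0, 0], [1, 0, 0, 0, 0, 0, 0], [1, 0, 0, -0.01, 0, 0, 0], [1, 0, 0, -0.05, 0, 0, 0], [1, 0, 0, -0.09, 0, 0, 0]]

```text
clock: 9.55
position: [0.5807, 0.0068, 0.1832]
tool_rot: [-3.142, -0.001, -3.062]
force: [1.2, -0.4, 0.1]
grip_width: 0.0851
finger_force: 0.0
```

Call:
move_arm:
  moves:
    - [[1, -0.012, 0.045, -0.01, 0, 0, 0], [1, -0.024, 0.09, -0.01, 0, 0, 0], [1, -0.036, 0.135, -0.01, 0, 0, 0], [1, -0.047, 0.18, -0.01, 0, 0, 0], [1, -0.058, 0.225, 0, 0, 0, 0]]

```text
clock: 10.05
position: [0.622, 0.2379, 0.1838]
tool_rot: [3.141, 0.003, -3.062]
force: [1.4, 0.1, 0.1]
grip_width: 0.0856
finger_force: 0.0
```

Call:
move_arm:
  moves:
    - [[1, 0, 0, 0.03, 0, 0, 0], [1, 0, 0, 0.06, 0, 0, 0], [1, 0, 0, 0.06, 0, 0, 0], [1, 0, 0, 0.06, 0, 0, 0]]

```text
clock: 10.45
position: [0.6215, 0.2356, 0.1229]
tool_rot: [-3.142, 0.0, -3.063]
force: [0.1, 0.4, 1.1]
grip_width: 0.0858
finger_force: 0.0
```

```bash
python3 - <<'E'
from h import *
s=bot.observe();im,P=grab('wrist','w8');print(s['position'],s['tool_rot'][2],s['grip_width'])
o,p=mouth(im,P,(.62,.236),.0245);print(o)
cv2.imwrite('pics/p8.png',cv2.resize(np.hstack([p[:,:,::-1],cv2.resize(im[:,:,::-1],(213,160))]),None,fx=2,fy=2))
E
```

```text
[0.62145684 0.23561504 0.12290367] -3.0625167970084237 0.08577087409273539
[(np.float32(0.6232), np.float32(0.2418), np.float32(22.85)), (np.float32(0.6062), np.float32(0.2388), np.float32(23.95)), (np.float32(0.6162), np.float32(0.2412), np.float32(26.2))]
```

View pics/p8.png

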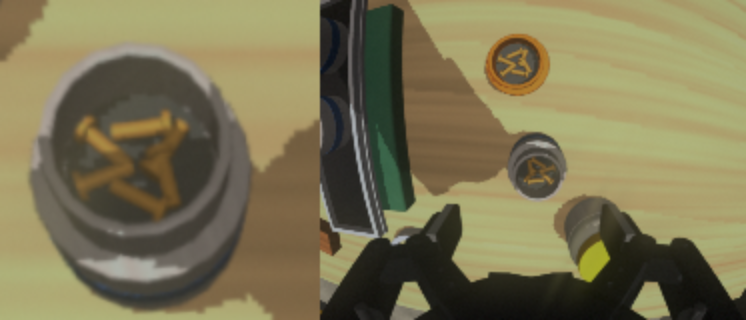

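A's mouth is at patch (136,140), giving (0.625, 0.242). The glue tub stays about 3 cm clear of the finger.

Call:
move_arm:
  moves:
    - [[1, -0.004, 0.006, 0.035, 0, 0, 0], [1, -0.004, 0.006, 0.07, 0, 0, 0], [1, -0.004, 0.006, 0.097, 0, 0, 0], [1, -0.004, 0.006, 0.097, 0, 0, 0], [0, -0.004, 0.006, 0.097, 0, 0, 0]]

```text
clock: 11.0
position: [0.6258, 0.2422, 0.0269]
tool_rot: [3.141, 0.002, -3.063]
force: [0.1, -0.6, 0.1]
grip_width: 0.0735
finger_force: 0.0
```

Call:
move_arm:
  moves:
    - [[0, 0, 0, 0, 0, 0, 0], [0, 0, 0, 0, 0, 0, 0], [0, 0, 0, 0, 0, 0, 0], [0, 0, 0, 0, 0, 0, 0]]

```text
clock: 11.4
position: [0.626, 0.2426, 0.0276]
tool_rot: [3.14, 0.003, -3.062]
force: [-3.4, -0.9, 14.8]
grip_width: 0.0481
finger_force: 49.1
```

Call:
move_arm:
  moves:
    - [[0, 0, 0, -0.03, 0, 0, 0], [0, 0, 0, -0.08, 0, 0, 0], [0, 0, 0, -0.13, 0, 0, 0], [0, 0, 0, -0.16, 0, 0, 0], [0, 0, 0, -0.16, 0, 0, 0]]

```text
clock: 11.9
position: [0.6269, 0.2428, 0.1911]
tool_rot: [3.139, 0.008, -3.063]
force: [0.9, 0.2, -2.6]
grip_width: 0.0477
finger_force: 52.8
```

```bash
python3 - <<'E'
from h import *
s=bot.observe();print(s['position'])
D=np.array([.5812,.0075]);e=np.array([np.cos(.08),np.sin(.08)])
print(D+.085*e,rel([*(D+.085*e),.184],3.2205,s))
E
```

```text
[0.6268965  0.24284822 0.19113001]
[0.66592815 0.01429275] (array([-0.0208, -0.2309,  0.0066]), array([0.0005, 0.0013, 0.    ]))
```

Call:
move_arm:
  moves:
    - [[0, -0.004, -0.048, 0, 0, 0, 0], [0, -0.008, -0.096, 0, 0, 0, 0], [0, -0.013, -0.144, 0, 0, 0, 0], [0, -0.017, -0.19, 0, 0, 0, 0], [0, -0.021, -0.231, 0, 0, 0, 0]]

```text
clock: 12.4
position: [0.6638, 0.0107, 0.1849]
tool_rot: [-3.141, -0.0, -3.063]
force: [-0.1, 0.9, -3.1]
grip_width: 0.0481
finger_force: 52.8
```

Call:
move_arm:
  moves:
    - [[0, 0, 0, 0.02, 0, 0, 0], [0, 0, 0, 0.055, 0, 0, 0], [0, 0, 0, 0.075, 0, 0, 0], [0, 0, 0, 0.075, 0, 0, 0], [0, 0, 0, 0.075, 0, 0, 0]]

```text
clock: 12.9
position: [0.6641, 0.0135, 0.1104]
tool_rot: [-3.142, 0.0, -3.062]
force: [0.5, 0.1, -1.6]
grip_width: 0.0477
finger_force: 52.9
```

```bash
python3 - <<'E'
from h import *
s=bot.observe();print(s['position'],s['tool_rot']);print(rel([.666,.0143,.095],3.2205,s))
E
```

```text
[0.6640668  0.01345452 0.11043291] [-3.14156661e+00  5.39909258e-06 -3.06220262e+00]
(array([-0.002 ,  0.0007,  0.0154]), array([-0.    ,  0.    ,  0.0001]))
```

Call:
move_arm:
  moves:
    - [[0, -0.002, 0.001, 0.01, 0, 0, 0], [0, -0.002, 0.001, 0.016, 0, 0, 0], [0, -0.002, 0.001, 0.0165, 0, 0, 0], [0, -0.002, 0.001, 0.0165, 0, 0, 0]]

```text
clock: 13.3
position: [0.6666, 0.0149, 0.0947]
tool_rot: [3.141, 0.002, -3.062]
force: [-3.6, 0.7, 10.5]
grip_width: 0.0475
finger_force: 54.1
```

Call:
move_arm:
  moves:
    - [[0, 0, 0, 0, 0, 0, 0]]

```text
clock: 13.4
position: [0.6665, 0.0149, 0.0946]
tool_rot: [3.141, 0.002, -3.062]
force: [-4.0, 0.9, 10.7]
grip_width: 0.0478
finger_force: 54.1
```

Call:
move_arm:
  moves:
    - [[1, 0, 0, 0, 0, 0, 0], [1, 0, 0, 0, 0, 0, 0], [1, 0, 0, -0.01, 0, 0, 0], [1, 0, 0, -0.05, 0, 0, 0], [1, 0, 0, -0.09, 0, 0, 0]]

```text
clock: 13.9
position: [0.6655, 0.0146, 0.1846]
tool_rot: [3.142, -0.001, -3.062]
force: [0.1, 0.0, 0.5]
grip_width: 0.0852
finger_force: 0.0
```

Call:
move_arm:
  moves:
    - [[1, 0.018, -0.044, -0.01, 0, 0, 0], [1, 0.037, -0.088, -0.01, 0, 0, 0], [1, 0.055, -0.132, 0, 0, 0, 0], [1, 0.073, -0.175, 0.03, 0, 0, 0], [1, 0.073, -0.175, 0.06, 0, 0, 0]]

```text
clock: 14.4
position: [0.6058, -0.1725, 0.1247]
tool_rot: [-3.138, 0.002, -3.069]
force: [0.6, 0.2, -0.2]
grip_width: 0.0855
finger_force: 0.0
```

Call:
move_arm:
  moves:
    - [[1, 0, 0, 0, 0, 0, 0], [1, 0, 0, 0, 0, 0, 0]]

```text
clock: 14.6
position: [0.6076, -0.1647, 0.1244]
tool_rot: [3.141, 0.0, -3.061]
force: [0.6, 0.3, 1.8]
grip_width: 0.0854
finger_force: 0.0
```

```bash
cat >> h.py <<'E'
def patch(im,P,X,z,n='wrist',N=240,mm=.5):
    g=np.array([[proj(P,n,(X[0]+(N/2-i)*mm/1e3,X[1]+(N/2-j)*mm/1e3,z)) for j in range(N)] for i in range(N)],np.float32)
    return cv2.remap(im,g[:,:,0],g[:,:,1],cv2.INTER_LINEAR)
def disc(im,P,X,z=.038,n='wrist',lo=(14,75,60),hi=(21,190,255),N=240,mm=.5):
    p=patch(im,P,X,z,n,N,mm);m=cv2.inRange(cv2.cvtColor(p,cv2.COLOR_RGB2HSV),lo,hi)
    m=cv2.morphologyEx(m,cv2.MORPH_OPEN,np.ones((7,7)));out=[]
    for c in cv2.findContours(m,0,2)[0]:
        (u,v),r=cv2.minEnclosingCircle(c);a=cv2.contourArea(c)
        if a>300: out.append((round(X[0]+(N/2-v)*mm/1e3,4),round(X[1]+(N/2-u)*mm/1e3,4),round(r*mm,1),round(a/(np.pi*r*r),2)))
    return out,p,m
E
python3 - <<'E'
from h import *
s=bot.observe();im,P=grab('wrist','w9');print(s['position'],s['tool_rot'][2],s['grip_width'])
o,p,m=disc(im,P,(.606,-.166));print(o)
hsv=cv2.cvtColor(p,cv2.COLOR_RGB2HSV)
print([tuple(hsv[120,j]) for j in range(0,240,12)])
cv2.imwrite('pics/p9.png',np.hstack([cv2.resize(im,(640,480))[:,:,::-1],cv2.resize(np.vstack([p[:,:,::-1],cv2.merge([m]*3)]),(160,320)).repeat(1,0)[:480] if 0 else cv2.copyMakeBorder(cv2.resize(np.vstack([p[:,:,::-1],cv2.merge([m]*3)]),(160,320)),0,160,0,0,0)]))
E
```

```text
[ 0.60755615 -0.16470855  0.124356  ] -3.0613757323944135 0.08536875562681033
[(0.5969, -0.1681, 76.4, 0.38)]
[(np.uint8(22), np.uint8(101), np.uint8(202)), (np.uint8(22), np.uint8(99), np.uint8(201)), (np.uint8(22), np.uint8(99), np.uint8(201)), (np.uint8(22), np.uint8(99), np.uint8(201)), (np.uint8(22), np.uint8(98), np.uint8(200)), (np.uint8(22), np.uint8(100), np.uint8(199)), (np.uint8(22), np.uint8(100), np.uint8(199)), (np.uint8(17), np.uint8(125), np.uint8(139)), (np.uint8(17), np.uint8(128), np.uint8(138)), (np.uint8(17), np.uint8(128), np.uint8(192)), (np.uint8(16), np.uint8(129), np.uint8(132)), (np.uint8(17), np.uint8(131), np.uint8(132)), (np.uint8(17), np.uint8(131), np.uint8(130)), (np.uint8(17), np.uint8(130), np.uint8(135)), (np.uint8(16), np.uint8(130), np.uint8(133)), (np.uint8(17), np.uint8(114), np.uint8(136)), (np.uint8(17), np.uint8(114), np.uint8(136)), (np.uint8(17), np.uint8(113), np.uint8(136)), (np.uint8(17), np.uint8(114), np.uint8(136)), (np.uint8(17), np.uint8(114), np.uint8(136))]
```

View pics/p9.png

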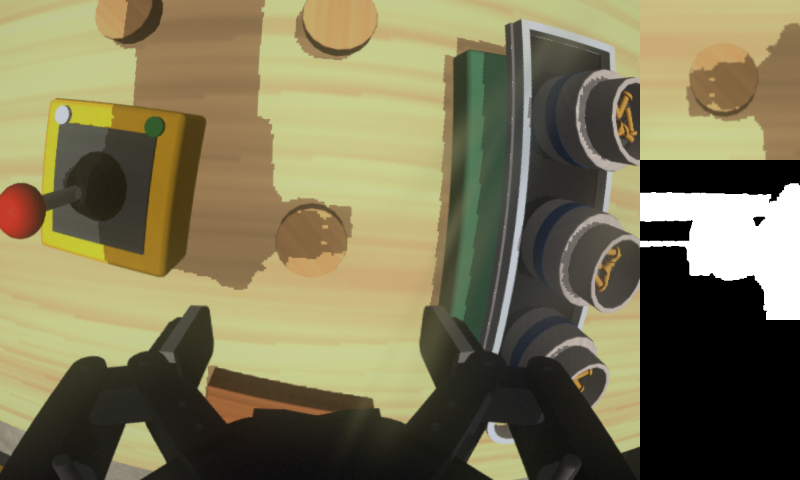

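The three canisters stand in the trough. Stopper A is in the gripper's shadow at (311,240); the head is more saturated than the bench, so I'm masking on that.

```bash
python3 - <<'E'
from h import *
im=cv2.imread('pics/w9.png')[:,:,::-1].copy();P=bot.camera_params('wrist');T=bot.camera_params('top')
print(bot.observe()['position'])
o,p,m=disc(im,P,(.606,-.166),lo=(13,120,60));print(o)
print(onz(P,'wrist',311,240,.038))
# placed cans mouths z=.141
for u,v in((619,118),(610,271)):print(onz(P,'wrist',u,v,.141))
t=grab('top','top2')[0]
for X in((.606,-.166),(.4485,-.16),(.437,-.32)):
    print(X,disc(t,T,X,n='top',lo=(13,112,60),hi=(20,190,255))[0])
E
```

```text
[ 0.60817728 -0.16442788  0.12504023]
[(0.6086, -0.1689, 26.3, 0.9)]
[ 0.60662827 -0.16845806  0.038     ]
[ 0.49818008 -0.01625138  0.141     ]
[ 5.81104579e-01 -5.48388109e-04  1.41000000e-01]
(0.606, -0.166) []
(0.4485, -0.16) [(0.4522, -0.1403, 11.6, 0.32)]
(0.437, -0.32) [(0.4385, -0.3262, 20.1, 0.41)]
```

Call:
move_arm:
  moves:
    - [[1, 0, -0.0045, 0.045, 0, 0, 0], [1, 0, -0.0045, 0.09, 0, 0, 0], [1, 0, -0.0045, 0.12, 0, 0, 0], [1, 0, -0.0045, 0.12, 0, 0, 0], [0, 0, -0.0045, 0.12, 0, 0, 0]]

```text
clock: 15.2
position: [0.6085, -0.1696, 0.0051]
tool_rot: [-3.141, 0.001, -3.061]
force: [-0.3, -1.4, 1.2]
grip_width: 0.0732
finger_force: 0.0
```

Call:
move_arm:
  moves:
    - [[0, 0, 0, 0, 0, 0, 0], [0, 0, 0, 0, 0, 0, 0], [0, 0, 0, 0, 0, 0, 0], [0, 0, 0, 0, 0, 0, 0]]

```text
clock: 15.6
position: [0.6091, -0.1703, 0.0063]
tool_rot: [-3.141, 0.004, -3.062]
force: [-2.4, 1.3, 16.1]
grip_width: 0.049
finger_force: 48.7
```

```bash
python3 - <<'E'
from h import *
im,P=grab('wrist','w10');im2,P2=grab('side','s10')
s=bot.observe();print(s['position'],s['force'],s['moment'])
E
```

```text
[ 0.60907235 -0.17028802  0.00630038] [-4.27471922  0.85328909 16.77438568] [ 0.2651763   0.61929605 -0.01513259]
```

Call:
move_arm:
  moves:
    - [[0, 0, 0, -0.03, 0, 0, 0], [0, 0, 0, -0.08, 0, 0, 0], [0, 0, 0, -0.13, 0, 0, 0], [0, 0, 0, -0.18, 0, 0, 0], [0, -0.01, 0.03, -0.205, 0, 0, 0]]

```text
clock: 16.2
position: [0.6155, -0.1439, 0.2149]
tool_rot: [-3.138, 0.006, -3.068]
force: [0.5, 0.4, -0.7]
grip_width: 0.0485
finger_force: 51.8
```

Call:
move_arm:
  moves:
    - [[0, -0.015, 0.04, 0, 0, 0, 0], [0, -0.03, 0.08, 0, 0, 0, 0], [0, -0.045, 0.115, 0, 0, 0, 0], [0, -0.055, 0.147, 0, 0, 0, 0], [0, -0.055, 0.147, 0, 0, 0, 0]]

```text
clock: 16.7
position: [0.6588, 0.0176, 0.2098]
tool_rot: [3.139, 0.002, -3.056]
force: [0.3, -0.3, -0.5]
grip_width: 0.0487
finger_force: 51.8
```

Call:
move_arm:
  moves:
    - [[0, 0, 0, 0, 0, 0, 0], [0, 0, 0, 0, 0, 0, 0]]

```text
clock: 16.9
position: [0.6581, 0.0103, 0.2094]
tool_rot: [-3.141, 0.001, -3.063]
force: [0.2, 0.2, -1.1]
grip_width: 0.0487
finger_force: 51.8
```

```bash
python3 - <<'E'
from h import *
s=bot.observe();im,P=grab('wrist','w11');print(s['position'],s['tool_rot'][2],s['grip_width'])
ps=[]
for X in((.495,-.0005),(.580,.007),(.665,.015)):
    o,p=mouth(im,P,X,.0245,z=.141);print(X,o);ps.append(p)
cv2.imwrite('pics/p11.png',np.vstack([cv2.resize(np.hstack(ps),(600,200)),cv2.resize(im,(600,380))[:,:]])[:,:,::-1])
E
```

```text
[0.6581465  0.01028879 0.20936849] -3.0633665893033313 0.04870745213442494
(0.495, -0.0005) [(np.float32(0.4958), np.float32(-0.0002), np.float32(23.45)), (np.float32(0.5042), np.float32(0.0018), np.float32(25.65)), (np.float32(0.5008), np.float32(-0.0033), np.float32(24.0))]
(0.58, 0.007) [(np.float32(0.5808), np.float32(0.0072), np.float32(24.0)), (np.float32(0.5862), np.float32(0.0068), np.float32(23.45)), (np.float32(0.5832), np.float32(0.0022), np.float32(25.65))]
(0.665, 0.015) [(np.float32(0.6568), np.float32(0.0142), np.float32(26.2)), (np.float32(0.6673), np.float32(0.0158), np.float32(25.65)), (np.float32(0.6618), np.float32(0.0117), np.float32(25.65))]
```

View pics/p11.png

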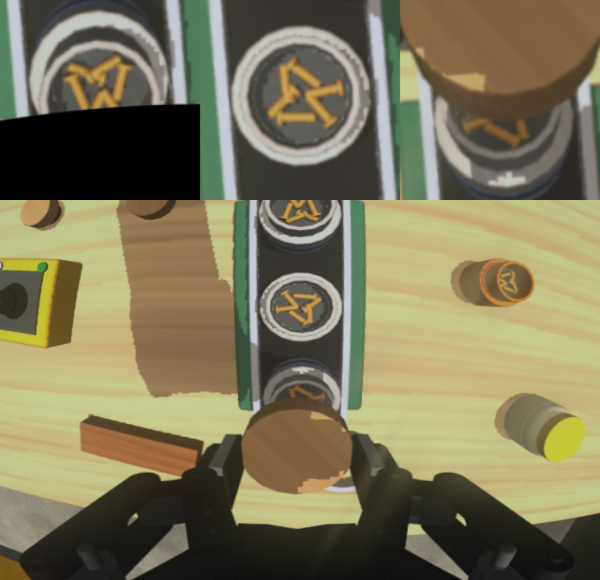

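The middle can's mouth is centred at (0.581, 0.007), right where it was placed. The held stopper's head is at about full-image pixel (317,312).

```bash
python3 - <<'E'
from h import *
im=cv2.imread('pics/w11.png')[:,:,::-1].copy();P=bot.camera_params('wrist');s=bot.observe();print(s['position'],onz(P,'wrist',317,312,.241))
hsv=cv2.cvtColor(im,cv2.COLOR_RGB2HSV);m=cv2.inRange(hsv,(8,80,50),(21,200,255));m[:235]=0;m[400:]=0;m[:,:255]=0;m[:,385:]=0
m=cv2.morphologyEx(m,cv2.MORPH_OPEN,np.ones((9,9)))
c=max(cv2.findContours(m,0,2)[0],key=cv2.contourArea);print(cv2.fitEllipse(c))
q=cv2.convexHull(c)[:,0];W=np.array([onz(P,'wrist',*p,.241)[:2] for p in q],np.float32);print(cv2.minEnclosingCircle(W))
print(rel([.5815,.007,.165],3.2205,s))
E
```

```text
[0.65810983 0.01007384 0.2092074 ] [0.65298805 0.00992828 0.241     ]
((316.7166442871094, 311.1262512207031), (118.34564971923828, 124.42671966552734), 177.01553344726562)
((0.6543214321136475, 0.009784474968910217), 0.030605031177401543)
(array([0.0767, 0.0029, 0.0441]), array([-0.0001,  0.0001, -0.0002]))
```

```bash
python3 - <<'E'
from h import *
P=bot.camera_params('wrist');R=np.array(P['R']);print('cam',-R.T@np.array(P['t']),'axis',R[2])
for z in(.235,.241,.247,.253):
    W=np.array([onz(P,'wrist',u,v,z) for u,v in((316.7,252),(316.7,370),(255,311),(378,311))]);print(z,W[:,:2].round(4).tolist(),W.mean(0).round(4))
E
```

```text
cam [0.58355442 0.00436553 0.37773258] axis [ 0.28609252  0.02110706 -0.9579695 ]
0.235 [[0.6291, 0.0079], [0.6867, 0.0124], [0.6579, -0.0166], [0.6538, 0.0365]] [0.6569 0.0101 0.235 ]
0.241 [[0.6272, 0.0078], [0.6824, 0.0121], [0.6548, -0.0157], [0.6508, 0.0351]] [0.6538 0.0098 0.241 ]
0.247 [[0.6253, 0.0076], [0.678, 0.0118], [0.6517, -0.0148], [0.6479, 0.0338]] [0.6507 0.0096 0.247 ]
0.253 [[0.6233, 0.0075], [0.6737, 0.0114], [0.6486, -0.0139], [0.6449, 0.0324]] [0.6476 0.0093 0.253 ]
```

Call:
move_arm:
  moves:
    - [[0, 0.035, 0.0015, 0, 0, 0, 0], [0, 0.075, 0.003, 0, 0, 0, 0], [0, 0.075, 0.003, 0.03, 0, 0, 0], [0, 0.075, 0.003, 0.055, 0, 0, 0], [0, 0.075, 0.003, 0.055, 0, 0, 0]]
  force: 80

```text
clock: 17.45
position: [0.5815, 0.0074, 0.1514]
tool_rot: [-3.141, -0.004, -3.064]
force: [-0.4, 0.9, 0.7]
grip_width: 0.0473
finger_force: 82.4
```

Call:
move_arm:
  moves:
    - [[0, 0, 0, 0.005, 0, 0, 0], [0, 0, 0, 0.01, 0, 0, 0], [0, 0, 0, 0.014, 0, 0, 0], [0, 0, 0, 0.014, 0, 0, 0]]

```text
clock: 17.85
position: [0.5831, 0.0085, 0.1393]
tool_rot: [-3.142, -0.0, -3.062]
force: [-0.0, -0.9, -0.6]
grip_width: 0.0475
finger_force: 82.4
```

Call:
move_arm:
  moves:
    - [[0, 0, 0, 0.004, 0, 0, 0], [0, 0, 0, 0.008, 0, 0, 0], [0, 0, 0, 0.011, 0, 0, 0], [0, 0, 0, 0.011, 0, 0, 0]]

```text
clock: 18.25
position: [0.5846, 0.0084, 0.1314]
tool_rot: [-3.141, 0.004, -3.063]
force: [-13.5, -0.6, 47.0]
grip_width: 0.0473
finger_force: 88.7
```

Call:
move_arm:
  moves:
    - [[0, 0.001, 0, -0.003, 0, 0, 0], [1, 0.001, 0, -0.003, 0, 0, 0], [1, 0.001, 0, -0.003, 0, 0, 0], [1, 0.001, 0, -0.01, 0, 0, 0], [1, 0.001, 0, -0.045, 0, 0, 0]]

```text
clock: 18.75
position: [0.5802, 0.0084, 0.1711]
tool_rot: [-3.142, -0.006, -3.062]
force: [1.1, 0.9, 0.8]
grip_width: 0.0856
finger_force: 0.0
```

Call:
move_arm:
  moves:
    - [[0, 0, 0, -0.02, 0, 0, 0], [0, 0, 0, -0.02, 0, 0, 0], [0, 0, 0, -0.02, 0, 0, 0], [0, 0, 0, -0.02, 0, 0, 0], [0, 0, 0, -0.02, 0, 0, 0]]

```text
clock: 19.25
position: [0.5817, 0.0084, 0.1926]
tool_rot: [-3.142, -0.001, -3.062]
force: [-0.1, 0.3, -0.4]
grip_width: 0.0121
finger_force: 0.0
```

Call:
move_arm:
  moves:
    - [[0, 0, 0, -0.02, 0, 0, 0], [0, 0, 0, -0.02, 0, 0, 0], [0, 0, 0, -0.02, 0, 0, 0]]

```text
clock: 19.55
position: [0.582, 0.0084, 0.213]
tool_rot: [-3.142, -0.0, -3.062]
force: [-0.5, 0.2, 0.4]
grip_width: -0.0001
finger_force: 0.0
```

```bash
python3 - <<'E'
from h import *
s=bot.observe();print(s['position'],s['force'],s['grip_width']);print(rel([.5812,.0071,.164],3.2205,s))
E
```

```text
[0.5820458  0.00842771 0.21303196] [-0.45274646  0.20533373  0.43364723] -0.00010693719247398538
(array([ 0.0009, -0.0013,  0.049 ]), array([-0.    , -0.    ,  0.0001]))
```

Call:
move_arm:
  moves:
    - [[0, 0.001, -0.001, 0.025, 0, 0, 0], [0, 0.001, -0.001, 0.043, 0, 0, 0], [0, 0.001, -0.001, 0.047, 0, 0, 0], [0, 0.001, -0.001, 0.05, 0, 0, 0], [0, 0.001, -0.001, 0.051, 0, 0, 0]]

```text
clock: 20.05
position: [0.5814, 0.0074, 0.1626]
tool_rot: [-3.142, 0.0, -3.062]
force: [0.1, 0.1, -0.1]
grip_width: -0.0001
finger_force: 0.0
```

Call:
move_arm:
  moves:
    - [[0, 0, 0, 0.002, 0, 0, 0], [0, 0, 0, 0.002, 0, 0, 0]]

```text
clock: 20.25
position: [0.5814, 0.0074, 0.1607]
tool_rot: [-3.142, 0.0, -3.062]
force: [-0.7, -0.5, -0.0]
grip_width: 0.0002
finger_force: 0.0
```

Call:
move_arm:
  moves:
    - [[0, 0, 0, 0.001, 0, 0, 0], [0, 0, 0, 0.002, 0, 0, 0], [0, 0, 0, 0.003, 0, 0, 0]]

```text
clock: 20.55
position: [0.5813, 0.0074, 0.1575]
tool_rot: [-3.142, 0.0, -3.062]
force: [-0.8, -0.1, 0.3]
grip_width: 0.0001
finger_force: 0.0
```

```bash
python3 - <<'E'
from h import *
s=bot.observe();print(s['position'],s['force'])
im,P=grab('side','s12');u,v=map(int,proj(P,'side',(.5812,.0071,.15)));print(u,v)
E
```

```text
[0.58127521 0.00735808 0.15746851] [-0.76699032 -0.14520999  0.30828072]
338 219
```

```bash
python3 - <<'E'
from h import *
im=cv2.imread('pics/s12.png')[:,:,::-1].copy();P=bot.camera_params('side')
h=cv2.cvtColor(im,cv2.COLOR_RGB2HSV)
for n,X in(('C',(.5812,.0071)),('B',(.4958,-.0002)),('A',(.666,.015))):
  for off in(-8,-4,4,8):
    print(n,off,[(z,*map(int,h[int(round(proj(P,'side',(*X,z/1000))[1])),int(round(proj(P,'side',(*X,z/1000))[0]))+off])) for z in range(80,190,8)])
w,Pw=grab('wrist','w12');hw=cv2.cvtColor(w,cv2.COLOR_RGB2HSV)
print('wrist row thru C at z=.163',[tuple(map(int,hw[int(v),int(u)])) for u,v in (proj(Pw,'wrist',(.5812-.018,.0071+y,.163)) for y in np.arange(-.04,.041,.005))])
E
```

```text
C -8 [(80, 113, 30, 67), (88, 27, 30, 77), (96, 17, 23, 98), (104, 23, 18, 113), (112, 20, 22, 71), (120, 34, 24, 74), (128, 11, 29, 71), (136, 15, 113, 88), (144, 16, 109, 89), (152, 17, 114, 105), (160, 17, 120, 123), (168, 18, 119, 111), (176, 19, 112, 121), (184, 20, 99, 194)]
C -4 [(80, 13, 22, 83), (88, 21, 28, 90), (96, 26, 20, 102), (104, 19, 24, 84), (112, 30, 22, 80), (120, 9, 23, 76), (128, 14, 82, 87), (136, 16, 120, 87), (144, 16, 129, 87), (152, 17, 118, 108), (160, 16, 120, 104), (168, 16, 115, 102), (176, 17, 124, 103), (184, 20, 77, 80)]
C 4 [(80, 9, 20, 88), (88, 27, 27, 84), (96, 11, 21, 99), (104, 30, 26, 80), (112, 15, 24, 85), (120, 23, 25, 91), (128, 17, 109, 91), (136, 17, 117, 87), (144, 16, 121, 93), (152, 15, 118, 108), (160, 16, 120, 108), (168, 16, 118, 117), (176, 16, 121, 175), (184, 17, 56, 64)]
C 8 [(80, 20, 29, 80), (88, 10, 18, 87), (96, 17, 17, 103), (104, 21, 22, 80), (112, 12, 16, 79), (120, 35, 19, 79), (128, 14, 87, 85), (136, 16, 108, 87), (144, 16, 108, 83), (152, 18, 109, 103), (160, 15, 117, 107), (168, 17, 119, 116), (176, 16, 125, 182), (
[... 1814 characters left out ...]
, (136, 38, 13, 77), (144, 21, 23, 77), (152, 15, 23, 87), (160, 21, 87, 182), (168, 22, 89, 186), (176, 22, 91, 187), (184, 22, 99, 182)]
A 8 [(80, 11, 23, 88), (88, 13, 22, 81), (96, 23, 20, 102), (104, 23, 27, 84), (112, 21, 22, 81), (120, 19, 28, 73), (128, 14, 22, 128), (136, 25, 22, 71), (144, 26, 25, 72), (152, 20, 41, 149), (160, 24, 91, 184), (168, 23, 88, 188), (176, 19, 98, 185), (184, 22, 91, 187)]
wrist row thru C at z=.163 [(17, 111, 140), (59, 66, 77), (59, 65, 83), (17, 31, 73), (14, 59, 82), (16, 130, 126), (16, 132, 126), (15, 129, 127), (16, 127, 133), (18, 120, 195), (20, 114, 193), (20, 112, 194), (19, 97, 84), (109, 17, 214), (66, 86, 128), (29, 79, 151), (23, 93, 202)]
```

The side profile shows beech on the middle can from z≈0.128 to 0.178 on the axis column, which is about home. The finger tips seem to sit above the nominal TCP, so I'm feeling downward for contact.

Call:
move_arm:
  moves:
    - [[0, 0, 0, 0.002, 0, 0, 0], [0, 0, 0, 0.004, 0, 0, 0], [0, 0, 0, 0.006, 0, 0, 0], [0, 0, 0, 0.006, 0, 0, 0]]

```text
clock: 21.05
position: [0.581, 0.0073, 0.151]
tool_rot: [-3.142, -0.001, -3.062]
force: [0.1, 0.4, 0.4]
grip_width: 0.0002
finger_force: 0.0
```

```bash
python3 - <<'E'
from h import *
s=bot.observe();print(s['position'],s['force'])
im=cv2.imread('pics/s12.png');w=cv2.imread('pics/w12.png')
cv2.imwrite('pics/v14.png',np.hstack([cv2.resize(im[110:290,240:440],(400,360),interpolation=cv2.INTER_CUBIC),cv2.resize(w,(400,300))[:,:] if 0 else cv2.copyMakeBorder(cv2.resize(w,(400,300)),0,60,0,0,0)]))
E
```

```text
[0.58102636 0.00734138 0.15103022] [0.09593638 0.40700897 0.35593105]
```

View pics/v14.png

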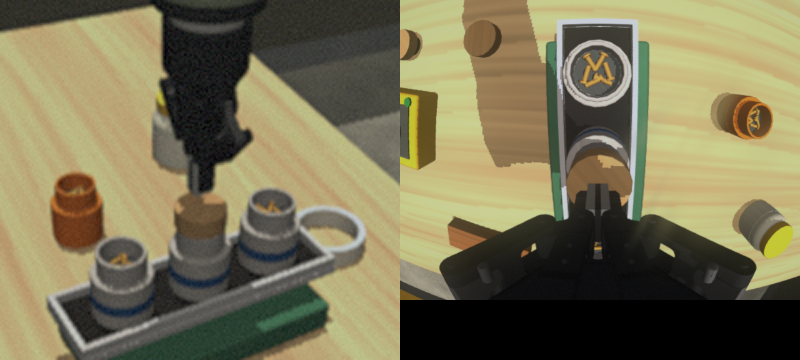

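The last view shows the stopper seated on the middle can with the shut tips still about 1.5 cm above it, and all cans upright. Pressing down to confirm.

Call:
move_arm:
  moves:
    - [[0, 0, 0, 0.003, 0, 0, 0], [0, 0, 0, 0.006, 0, 0, 0], [0, 0, 0, 0.008, 0, 0, 0]]

```text
clock: 21.35
position: [0.5811, 0.0073, 0.143]
tool_rot: [-3.142, -0.0, -3.062]
force: [0.3, -0.6, 0.1]
grip_width: 0.0001
finger_force: 0.0
```

Call:
move_arm:
  moves:
    - [[0, 0, 0, 0.002, 0, 0, 0], [0, 0, 0, 0.003, 0, 0, 0]]

```text
clock: 21.55
position: [0.5811, 0.0073, 0.1402]
tool_rot: [-3.142, -0.0, -3.062]
force: [0.6, -0.2, -0.9]
grip_width: 0.0001
finger_force: 0.0
```

Call:
move_arm:
  moves:
    - [[0, 0, 0, 0.001, 0, 0, 0], [0, 0, 0, 0.002, 0, 0, 0], [0, 0, 0, 0.003, 0, 0, 0]]

```text
clock: 21.85
position: [0.5816, 0.0073, 0.1385]
tool_rot: [-3.142, 0.001, -3.062]
force: [-8.5, -0.1, 31.6]
grip_width: 0.0002
finger_force: 15.7
```

Call:
move_arm:
  moves:
    - [[0, 0, 0, 0.001, 0, 0, 0], [0, 0, 0, 0.002, 0, 0, 0]]

```text
clock: 22.05
position: [0.5822, 0.0073, 0.1383]
tool_rot: [-3.141, 0.003, -3.063]
force: [-17.4, -0.3, 60.5]
grip_width: -0.0
finger_force: 30.2
```

Stiff contact at TCP z≈0.1385 means it's fully home, and gives me the reference for the others. Next is stopper B.

Call:
move_arm:
  moves:
    - [[0, 0, 0, -0.01, 0, 0, 0], [1, 0, 0, -0.05, 0, 0, 0], [1, 0.03, -0.031, -0.07, 0, 0, 0], [1, 0.06, -0.063, -0.07, 0, 0, 0], [1, 0.09, -0.093, -0.07, 0, 0, 0]]

```text
clock: 22.55
position: [0.4981, -0.0937, 0.206]
tool_rot: [-3.141, 0.001, -3.062]
force: [0.1, -1.1, -0.5]
grip_width: 0.0581
finger_force: 0.0
```

Call:
move_arm:
  moves:
    - [[1, 0.03, -0.03, 0, 0, 0, 0], [1, 0.058, -0.06, 0.03, 0, 0, 0], [1, 0.058, -0.06, 0.07, 0, 0, 0], [1, 0.058, -0.06, 0.08, 0, 0, 0], [1, 0.058, -0.06, 0.08, 0, 0, 0]]

```text
clock: 23.05
position: [0.4456, -0.1562, 0.1248]
tool_rot: [3.141, -0.002, -3.061]
force: [0.3, 0.3, -0.1]
grip_width: 0.0851
finger_force: 0.0
```

```bash
python3 - <<'E'
from h import *
bot.grab_frame('side') # settle
s=bot.observe();im,P=grab('wrist','w13');print(s['position'],s['tool_rot'][2],s['grip_width'])
for lo in((13,112,60),(13,120,60)):
    o,p,m=disc(im,P,(.446,-.157),lo=lo,hi=(20,190,255),N=300);print(o)
cv2.imwrite('pics/p13.png',p)
h=cv2.cvtColor(p,cv2.COLOR_RGB2HSV);
for i in (90,120,150,180):print([int(h[i,j,0])*1000+int(h[i,j,1]) for j in range(0,300,15)])
E
```

```text
[ 0.44644961 -0.15624699  0.125864  ] -3.061071089395697 0.08542713304540125
[(0.4238, -0.1942, 64.2, 0.46)]
[(0.4441, -0.162, 26.2, 0.91)]
[19109, 22099, 22099, 22098, 23097, 23096, 23096, 24094, 23095, 24097, 24094, 24093, 24092, 25091, 25091, 26090, 26089, 18115, 18112, 17113]
[18109, 26089, 26091, 26089, 26088, 26087, 26088, 27087, 20111, 19122, 17129, 18126, 19124, 17132, 28084, 18112, 18115, 18114, 17116, 17116]
[18111, 32077, 32077, 32077, 32076, 32076, 32078, 32078, 18125, 17126, 17130, 16131, 16131, 16129, 17126, 17116, 17116, 17116, 17114, 17115]
[22100, 22099, 22098, 23097, 23097, 22097, 22098, 18107, 17124, 17125, 17130, 17130, 17129, 16132, 17113, 18114, 17115, 17115, 17115, 17114]
```

Call:
move_arm:
  moves:
    - [[1, 0.0035, -0.006, 0.045, 0, 0, 0], [1, 0.0035, -0.006, 0.09, 0, 0, 0], [1, 0.0035, -0.006, 0.123, 0, 0, 0], [1, 0.0035, -0.006, 0.123, 0, 0, 0], [0, 0.0035, -0.006, 0.123, 0, 0, 0]]
  force: 50

```text
clock: 23.65
position: [0.4437, -0.163, 0.0037]
tool_rot: [-3.141, 0.001, -3.062]
force: [1.1, -0.7, 1.1]
grip_width: 0.0731
finger_force: 0.0
```

Call:
move_arm:
  moves:
    - [[0, 0, 0, 0, 0, 0, 0], [0, 0, 0, 0, 0, 0, 0], [0, 0, 0, 0, 0, 0, 0], [0, 0, 0, 0, 0, 0, 0]]

```text
clock: 24.05
position: [0.4444, -0.1635, 0.0049]
tool_rot: [-3.14, 0.004, -3.062]
force: [-3.7, 3.1, 25.8]
grip_width: 0.0491
finger_force: 47.2
```

Call:
move_arm:
  moves:
    - [[0, 0, 0, -0.03, 0, 0, 0], [0, 0, 0, -0.08, 0, 0, 0], [0, 0, 0, -0.13, 0, 0, 0], [0, 0, 0, -0.18, 0, 0, 0], [0, 0, 0, -0.2, 0, 0, 0]]

```text
clock: 24.55
position: [0.4443, -0.1636, 0.2085]
tool_rot: [-3.139, 0.007, -3.062]
force: [-0.1, 0.5, -1.7]
grip_width: 0.0484
finger_force: 52.1
```

```bash
cat >> h.py <<'E'
def held(zt):
    bot.grab_frame('side');s=bot.observe();im,P=grab('wrist')
    m=cv2.inRange(cv2.cvtColor(im,cv2.COLOR_RGB2HSV),(8,80,50),(21,200,255));m[:235]=0;m[400:]=0;m[:,:255]=0;m[:,385:]=0
    m=cv2.morphologyEx(m,cv2.MORPH_OPEN,np.ones((9,9)));c=max(cv2.findContours(m,0,2)[0],key=cv2.contourArea)[:,0]
    z=s['position'][2]+zt
    far=onz(P,'wrist',*c[c[:,1].argmax()],z);l=onz(P,'wrist',*c[c[:,0].argmin()],z);r=onz(P,'wrist',*c[c[:,0].argmax()],z)
    print(s['position'],s['grip_width'],'far dx',far[0]-.026-s['position'][0],'mid dy',(l[1]+r[1])/2-s['position'][1],'width',np.hypot(*(l-r)[:2]))
    return s
E
python3 - <<'E'
from h import *
s=held(.032)
print(rel([.497,-.0002,.21],3.2205,s), 'A',rel([.667,.015,.21],3.2205,s))
E
```

```text
[ 0.44492356 -0.16381546  0.20955184] 0.04880825392502632 far dx 0.0025615855361754147 mid dy 0.004067513555279428 width 0.06608398617811004
(array([-0.0648,  0.159 , -0.0003]), array([-0.0005,  0.0014,  0.    ])) A (array([-0.2355,  0.1607,  0.0012]), array([-0.0005,  0.0014,  0.    ]))
```

Call:
move_arm:
  moves:
    - [[0, -0.018, 0.043, 0, 0, 0, 0], [0, -0.036, 0.088, 0, 0, 0, 0], [0, -0.053, 0.13, 0, 0, 0, 0], [0, -0.065, 0.159, 0, 0, 0, 0], [0, -0.065, 0.159, 0, 0, 0, 0]]
  force: 80

```text
clock: 25.15
position: [0.4956, 0.005, 0.2026]
tool_rot: [3.14, 0.001, -3.057]
force: [-0.4, -0.4, -0.9]
grip_width: 0.0472
finger_force: 82.2
```

Call:
move_arm:
  moves:
    - [[0, 0, 0, 0.03, 0, 0, 0], [0, 0, 0, 0.053, 0, 0, 0], [0, 0, 0, 0.053, 0, 0, 0], [0, 0, 0, 0.053, 0, 0, 0]]

```text
clock: 25.55
position: [0.4949, 0.0002, 0.15]
tool_rot: [-3.141, -0.0, -3.063]
force: [-0.2, -0.8, 0.1]
grip_width: 0.0475
finger_force: 82.5
```

Call:
move_arm:
  moves:
    - [[0, -0.002, 0, 0.003, 0, 0, 0], [0, -0.002, 0, 0.006, 0, 0, 0], [0, -0.002, 0, 0.011, 0, 0, 0], [0, -0.002, 0, 0.012, 0, 0, 0]]

```text
clock: 25.95
position: [0.4967, 0.0006, 0.1371]
tool_rot: [-3.142, -0.0, -3.062]
force: [-0.1, 0.4, 0.0]
grip_width: 0.0474
finger_force: 82.6
```

Call:
move_arm:
  moves:
    - [[0, 0, 0, 0.004, 0, 0, 0], [0, 0, 0, 0.008, 0, 0, 0], [0, 0, 0, 0.01, 0, 0, 0]]

```text
clock: 26.25
position: [0.4981, 0.0006, 0.1299]
tool_rot: [-3.141, 0.003, -3.063]
force: [-24.7, -1.5, 95.6]
grip_width: 0.0477
finger_force: 93.8
```

That was a high force but no further travel, so it's home. I'm backing off, releasing and checking by touch.

Call:
move_arm:
  moves:
    - [[0, 0.001, 0, -0.003, 0, 0, 0], [1, 0.001, 0, -0.003, 0, 0, 0], [1, 0.001, 0, -0.003, 0, 0, 0], [1, 0.001, 0, -0.01, 0, 0, 0], [1, 0.001, 0, -0.04, 0, 0, 0]]

```text
clock: 26.75
position: [0.4946, 0.0005, 0.166]
tool_rot: [3.142, -0.005, -3.062]
force: [-0.1, -0.1, 1.1]
grip_width: 0.0853
finger_force: 0.0
```

Call:
move_arm:
  moves:
    - [[0, 0, 0, 0, 0, 0, 0], [0, 0, 0, 0, 0, 0, 0], [0, 0, 0, 0, 0, 0, 0], [0, 0, 0, 0, 0, 0, 0], [0, 0, 0, 0, 0, 0, 0]]

```text
clock: 27.25
position: [0.4957, 0.0006, 0.1669]
tool_rot: [-3.142, -0.001, -3.062]
force: [0.0, 0.6, -0.8]
grip_width: 0.0124
finger_force: 0.0
```

Call:
move_arm:
  moves:
    - [[0, 0, 0, 0, 0, 0, 0], [0, 0, 0, 0, 0, 0, 0], [0, 0, 0, 0, 0, 0, 0]]

```text
clock: 27.55
position: [0.496, 0.0005, 0.1673]
tool_rot: [-3.142, -0.0, -3.062]
force: [-0.0, -0.2, -0.0]
grip_width: 0.0002
finger_force: 0.0
```

Call:
move_arm:
  moves:
    - [[0, 0, 0, 0.015, 0, 0, 0], [0, 0, 0, 0.022, 0, 0, 0], [0, 0, 0, 0.026, 0, 0, 0], [0, 0, 0, 0.028, 0, 0, 0], [0, 0, 0, 0.029, 0, 0, 0]]

```text
clock: 28.05
position: [0.4961, 0.0006, 0.1386]
tool_rot: [-3.142, 0.0, -3.062]
force: [-3.6, -0.4, 15.8]
grip_width: 0.0001
finger_force: 8.2
```

Call:
move_arm:
  moves:
    - [[0, 0, 0, 0.0005, 0, 0, 0]]

```text
clock: 28.15
position: [0.4962, 0.0006, 0.1386]
tool_rot: [-3.142, 0.001, -3.062]
force: [-6.0, 0.7, 16.7]
grip_width: 0.0003
finger_force: 8.5
```

Home (0.1386). Going to stopper C.

Call:
move_arm:
  moves:
    - [[0, 0, 0, -0.02, 0, 0, 0], [1, 0.005, -0.02, -0.055, 0, 0, 0], [1, 0.016, -0.065, -0.06, 0, 0, 0], [1, 0.028, -0.11, -0.06, 0, 0, 0], [1, 0.04, -0.155, -0.06, 0, 0, 0]]

```text
clock: 28.65
position: [0.4682, -0.1587, 0.1988]
tool_rot: [-3.141, 0.001, -3.062]
force: [1.5, -0.6, -0.1]
grip_width: 0.0579
finger_force: 0.0
```

Call:
move_arm:
  moves:
    - [[1, 0.012, -0.045, 0, 0, 0, 0], [1, 0.024, -0.09, 0, 0, 0, 0], [1, 0.036, -0.135, 0.01, 0, 0, 0], [1, 0.044, -0.162, 0.04, 0, 0, 0], [1, 0.044, -0.162, 0.073, 0, 0, 0]]

```text
clock: 29.15
position: [0.4363, -0.3268, 0.1249]
tool_rot: [-3.139, 0.002, -3.068]
force: [0.3, 0.5, -0.2]
grip_width: 0.0855
finger_force: 0.0
```

Call:
move_arm:
  moves:
    - [[1, 0, 0, 0, 0, 0, 0], [1, 0, 0, 0, 0, 0, 0]]

```text
clock: 29.35
position: [0.4377, -0.3216, 0.1256]
tool_rot: [3.141, -0.0, -3.062]
force: [-0.2, -0.1, 0.2]
grip_width: 0.0857
finger_force: 0.0
```

```bash
python3 - <<'E'
from h import *
s=bot.observe();im,P=grab('wrist','w15');print(s['position'],s['tool_rot'],s['grip_width'],s['qpos'].round(2))
for lo in((13,112,60),(13,120,60)):
    o,p,m=disc(im,P,(.437,-.321),lo=lo,hi=(20,190,255),N=300);print(o)
cv2.imwrite('pics/p15.png',p)
h=cv2.cvtColor(p,cv2.COLOR_RGB2HSV);
for i in (90,120,150,180):print([int(h[i,j,0])*1000+int(h[i,j,1]) for j in range(0,300,15)])
E
```

```text
[ 0.43767461 -0.32163651  0.12558433] [ 3.14111418e+00 -2.65430195e-04 -3.06159301e+00] 0.08569417930639825 [ 0.51  0.5   0.02  1.89 -0.02  0.75  2.19]
[(0.4243, -0.366, 68.4, 0.49), (0.5002, -0.3755, 13.0, 0.27)]
[(0.4344, -0.3252, 26.3, 0.88)]
[33080, 32078, 32079, 32080, 32078, 33078, 33078, 32079, 32079, 32078, 32078, 32077, 32076, 32077, 32076, 32077, 32076, 17115, 18117, 17115]
[32075, 33077, 32075, 32077, 32075, 32077, 32077, 32078, 19120, 18124, 19124, 18127, 20118, 25092, 32076, 18114, 17114, 18115, 18115, 17115]
[25093, 25093, 25090, 25091, 25090, 26089, 26089, 23100, 18128, 17127, 17130, 16129, 16130, 16133, 18116, 17114, 17115, 17115, 17115, 17116]
[32080, 32078, 33078, 32079, 32077, 32078, 32078, 23097, 17124, 17129, 17131, 17130, 17131, 16131, 17114, 17117, 18115, 17116, 17116, 17116]
```

Call:
move_arm:
  moves:
    - [[1, 0.004, -0.0035, 0.045, 0, 0, 0], [1, 0.004, -0.0035, 0.09, 0, 0, 0], [1, 0.004, -0.0035, 0.122, 0, 0, 0], [1, 0.004, -0.0035, 0.122, 0, 0, 0], [0, 0.004, -0.0035, 0.122, 0, 0, 0]]
  force: 50

```text
clock: 29.9
position: [0.4348, -0.326, 0.0047]
tool_rot: [-3.141, 0.001, -3.061]
force: [0.4, -0.6, 1.1]
grip_width: 0.0729
finger_force: 0.0
```

Call:
move_arm:
  moves:
    - [[0, 0, 0, 0, 0, 0, 0], [0, 0, 0, 0, 0, 0, 0], [0, 0, 0, 0, 0, 0, 0], [0, 0, 0, 0, 0, 0, 0]]

```text
clock: 30.3
position: [0.4351, -0.3266, 0.0058]
tool_rot: [-3.139, 0.003, -3.062]
force: [-3.2, 3.6, 22.9]
grip_width: 0.0491
finger_force: 47.5
```

Call:
move_arm:
  moves:
    - [[0, 0, 0, -0.03, 0, 0, 0], [0, 0, 0, -0.08, 0, 0, 0], [0, 0, 0, -0.13, 0, 0, 0], [0, 0, 0, -0.18, 0, 0, 0], [0, 0, 0, -0.21, 0, 0, 0]]
  force: 80

```text
clock: 30.8
position: [0.4345, -0.3265, 0.2185]
tool_rot: [-3.138, 0.005, -3.062]
force: [1.1, -0.4, -1.1]
grip_width: 0.0474
finger_force: 82.3
```

```bash
python3 - <<'E'
from h import *
bot.grab_frame('side');s=bot.observe();print(s['position'],rel([.667,.0152,.22],3.2205,s))
E
```

```text
[ 0.43568783 -0.32734918  0.22183548] (array([-0.2576,  0.3232,  0.0021]), array([-0.0009,  0.0013,  0.    ]))
```

Call:
move_arm:
  moves:
    - [[0, -0.027, 0.034, 0, 0, 0, 0], [0, -0.055, 0.069, 0, 0, 0, 0], [0, -0.083, 0.104, 0, 0, 0, 0], [0, -0.111, 0.139, 0, 0, 0, 0], [0, -0.139, 0.174, 0, 0, 0, 0]]

```text
clock: 31.35
position: [0.5593, -0.1398, 0.2144]
tool_rot: [-3.141, 0.002, -3.062]
force: [0.5, -0.9, -1.2]
grip_width: 0.0473
finger_force: 82.4
```

Call:
move_arm:
  moves:
    - [[0, -0.028, 0.035, 0, 0, 0, 0], [0, -0.056, 0.07, 0, 0, 0, 0], [0, -0.084, 0.105, 0, 0, 0, 0], [0, -0.109, 0.135, 0, 0, 0, 0], [0, -0.119, 0.148, 0, 0, 0, 0]]

```text
clock: 31.85
position: [0.6666, 0.0198, 0.2139]
tool_rot: [3.14, 0.002, -3.058]
force: [-0.5, 0.6, -0.3]
grip_width: 0.0472
finger_force: 82.4
```

Call:
move_arm:
  moves:
    - [[0, 0, 0, 0.03, 0, 0, 0], [0, 0, 0, 0.06, 0, 0, 0], [0, 0, 0, 0.06, 0, 0, 0], [0, 0, 0, 0.06, 0, 0, 0]]

```text
clock: 32.25
position: [0.6655, 0.0151, 0.1543]
tool_rot: [-3.141, 0.001, -3.063]
force: [-0.2, -0.3, -0.1]
grip_width: 0.0473
finger_force: 82.5
```

```bash
python3 - <<'E'
from h import *
s=bot.observe();print(s['position'],s['tool_rot'],rel([.667,.0152,.1385],3.2205,s))
E
```

```text
[0.66546034 0.01505829 0.15427953] [-3.14133863e+00  5.75046281e-04 -3.06277313e+00] (array([-0.0015,  0.    ,  0.0158]), array([-0.    ,  0.0001, -0.    ]))
```

Call:
move_arm:
  moves:
    - [[0, -0.0015, 0, 0.004, 0, 0, 0], [0, -0.0015, 0, 0.009, 0, 0, 0], [0, -0.0015, 0, 0.014, 0, 0, 0], [0, -0.0015, 0, 0.015, 0, 0, 0]]

```text
clock: 32.65
position: [0.6666, 0.0156, 0.1375]
tool_rot: [-3.142, -0.001, -3.062]
force: [-0.1, -0.4, -0.4]
grip_width: 0.0471
finger_force: 82.5
```

Call:
move_arm:
  moves:
    - [[0, 0, 0, 0.003, 0, 0, 0], [0, 0, 0, 0.006, 0, 0, 0], [0, 0, 0, 0.008, 0, 0, 0], [0, 0, 0, 0.008, 0, 0, 0]]

```text
clock: 33.05
position: [0.6674, 0.0155, 0.1313]
tool_rot: [-3.141, 0.002, -3.062]
force: [-4.8, -1.4, 17.0]
grip_width: 0.0471
finger_force: 84.7
```

Call:
move_arm:
  moves:
    - [[0, 0, 0, 0.001, 0, 0, 0], [0, 0, 0, 0.002, 0, 0, 0], [0, 0, 0, 0.002, 0, 0, 0]]

```text
clock: 33.35
position: [0.6682, 0.0156, 0.1311]
tool_rot: [-3.141, 0.004, -3.063]
force: [-11.2, -1.7, 37.6]
grip_width: 0.0469
finger_force: 87.3
```

Call:
move_arm:
  moves:
    - [[0, 0.001, 0, -0.003, 0, 0, 0], [1, 0.001, 0, -0.003, 0, 0, 0], [1, 0.001, 0, -0.003, 0, 0, 0], [1, 0.001, 0, -0.01, 0, 0, 0], [1, 0.001, 0, -0.038, 0, 0, 0]]

```text
clock: 33.85
position: [0.6643, 0.0155, 0.1638]
tool_rot: [-3.142, -0.005, -3.062]
force: [-0.4, -0.3, 0.6]
grip_width: 0.0855
finger_force: 0.0
```

Call:
move_arm:
  moves:
    - [[0, 0, 0, 0, 0, 0, 0], [0, 0, 0, 0, 0, 0, 0], [0, 0, 0, 0, 0, 0, 0], [0, 0, 0, 0, 0, 0, 0], [0, 0, 0, 0, 0, 0, 0]]

```text
clock: 34.35
position: [0.6656, 0.0156, 0.1654]
tool_rot: [-3.142, -0.001, -3.062]
force: [-0.9, 0.4, -0.6]
grip_width: 0.0122
finger_force: 0.0
```

Call:
move_arm:
  moves:
    - [[0, 0, 0, 0, 0, 0, 0], [0, 0, 0, 0, 0, 0, 0], [0, 0, 0, 0, 0, 0, 0]]

```text
clock: 34.65
position: [0.6658, 0.0156, 0.1658]
tool_rot: [-3.142, -0.0, -3.062]
force: [0.6, 0.0, 0.9]
grip_width: -0.0003
finger_force: 0.0
```

Call:
move_arm:
  moves:
    - [[0, 0, 0, 0.015, 0, 0, 0], [0, 0, 0, 0.022, 0, 0, 0], [0, 0, 0, 0.025, 0, 0, 0], [0, 0, 0, 0.0265, 0, 0, 0], [0, 0, 0, 0.0275, 0, 0, 0]]

```text
clock: 35.15
position: [0.6659, 0.0156, 0.1387]
tool_rot: [3.142, 0.0, -3.062]
force: [-4.5, -0.9, 11.4]
grip_width: 0.0002
finger_force: 5.7
```

Call:
move_arm:
  moves:
    - [[0, 0, 0, 0.0005, 0, 0, 0], [0, 0, 0, 0.0005, 0, 0, 0]]

```text
clock: 35.35
position: [0.666, 0.0156, 0.1388]
tool_rot: [-3.142, 0.001, -3.062]
force: [-3.5, 0.0, 6.9]
grip_width: -0.0002
finger_force: 3.8
```

All three stoppers are home (the last touched at 0.1388). Now the jog stick, pushed with the shut fingers. I'll move to its right side, high up.

Call:
move_arm:
  moves:
    - [[0, 0, 0, -0.04, 0, 0, 0], [0, 0.005, -0.015, -0.08, 0, 0, 0], [0, 0.02, -0.06, -0.085, 0, 0, 0], [0, 0.035, -0.105, -0.085, 0, 0, 0.005], [0, 0.05, -0.15, -0.085, 0, 0, 0.01]]

```text
clock: 35.85
position: [0.6275, -0.1395, 0.2238]
tool_rot: [-3.141, 0.001, -3.126]
force: [-0.8, -0.5, -0.3]
grip_width: 0.0002
finger_force: 0.0
```

Call:
move_arm:
  moves:
    - [[0, 0.016, -0.045, 0, 0, 0, 0.005], [0, 0.032, -0.09, 0, 0, 0, 0.01], [0, 0.048, -0.135, 0, 0, 0, 0.015], [0, 0.064, -0.18, 0, 0, 0, 0.02], [0, 0.073, -0.22, 0, 0, 0, 0.0266]]

```text
clock: 36.35
position: [0.5571, -0.3618, 0.2236]
tool_rot: [-3.141, 0.001, 2.988]
force: [1.5, 1.0, 0.7]
grip_width: 0.0001
finger_force: 0.0
```

Call:
move_arm:
  moves:
    - [[0, 0, -0.01, 0, 0, 0, 0], [0, 0, -0.01, 0, 0, 0, 0], [0, 0, -0.01, 0, 0, 0, 0]]

```text
clock: 36.65
position: [0.5577, -0.3676, 0.2229]
tool_rot: [3.141, 0.0, 2.992]
force: [-0.0, 0.8, -1.0]
grip_width: 0.0003
finger_force: 0.0
```

```bash
python3 - <<'E'
from h import *
s=bot.observe();print(s['position'],s['tool_rot'],s['force'])
im,P=grab('wrist','w16')
for n,i,p in(('wrist',im,P),('top',*grab('top','t16')),('side',*grab('side','s16'))):
    h=cv2.cvtColor(i,cv2.COLOR_RGB2HSV);m=cv2.inRange(h,(0,165,60),(8,255,255))|cv2.inRange(h,(172,165,60),(180,255,255))
    c=[c for c in cv2.findContours(m,0,2)[0] if cv2.contourArea(c)>30]
    for q in c:
        (u,v),r=cv2.minEnclosingCircle(q);print(n,round(u),round(v),round(r,1),onz(p,n,u,v,.14).round(4))
E
```

```text
[ 0.55766696 -0.36762393  0.22291833] [3.14081555e+00 2.61982369e-04 2.99241145e+00] [-0.01242759  0.81530847 -0.9889813 ]
wrist 380 256 19.6 [ 0.573  -0.3238  0.14  ]
top 478 221 6.7 [ 0.5751 -0.3218  0.14  ]
side 436 356 10.4 [ 0.5742 -0.3238  0.14  ]
```

The knob is at (0.574, −0.323) in all three views. Descending on its right.

Call:
move_arm:
  moves:
    - [[0, -0.0095, -0.009, 0, 0, 0, 0], [0, -0.0095, -0.009, 0.04, 0, 0, 0], [0, -0.0095, -0.009, 0.08, 0, 0, 0], [0, -0.0095, -0.009, 0.115, 0, 0, 0], [0, -0.0095, -0.009, 0.125, 0, 0, 0]]

```text
clock: 37.3
position: [0.564, -0.3771, 0.0945]
tool_rot: [3.139, -0.004, 2.993]
force: [0.1, -0.8, 0.4]
grip_width: -0.0003
finger_force: 0.0
```

Call:
move_arm:
  moves:
    - [[0, 0, 0.01, 0, 0, 0, 0], [0, 0, 0.02, 0, 0, 0, 0], [0, 0, 0.03, 0, 0, 0, 0], [0, 0, 0.03, 0, 0, 0, 0]]

```text
clock: 37.7
position: [0.5711, -0.3477, 0.0996]
tool_rot: [3.141, 0.002, 2.993]
force: [-0.2, -1.6, 0.6]
grip_width: -0.0001
finger_force: 0.2
```

```bash
cat >> h.py <<'E'
K=np.array([.574,-.323]);BY=np.array([.149,.989])
def stick():
    s=bot.observe();im,p=grab('side');h=cv2.cvtColor(im,cv2.COLOR_RGB2HSV);m=cv2.inRange(h,(0,165,60),(8,255,255))|cv2.inRange(h,(172,165,60),(180,255,255))
    c=max(cv2.findContours(m,0,2)[0],key=cv2.contourArea);M=cv2.moments(c);u,v=M['m10']/M['m00'],M['m01']/M['m00']
    pr=[np.hypot(*(np.array(proj(p,'side',[*(K+BY*.085*np.sin(a)),.055+.085*np.cos(a)]))-(u,v))) for a in np.arange(-.6,.61,.02)]
    print(s['clock'],s['position'].round(4),'tool boxy',round(float((s['position'][:2]-K)@BY),4),'force',s['force'].round(1),'tilt~',round(-.6+.02*int(np.argmin(pr)),2),'res',round(min(pr),1))
E
python3 -c "from h import *;stick()"
```

```text
37.7 [ 0.5711 -0.3477  0.0996] tool boxy -0.0248 force [-0.2 -1.6  0.6] tilt~ 0.08 res 2.6
```

Contact made, stick at ≈0.08. Pushing fully left.

Call:
move_arm:
  moves:
    - [[0, 0, 0.01, 0.003, 0, 0, 0], [0, 0, 0.018, 0.003, 0, 0, 0], [0, 0, 0.024, 0.003, 0, 0, 0], [0, 0, 0.024, 0.003, 0, 0, 0]]

```text
clock: 38.15
position: [0.5732, -0.3249, 0.0947]
tool_rot: [3.141, -0.001, 2.992]
force: [-0.5, -3.2, -0.9]
grip_width: -0.0002
finger_force: 1.8
```

```bash
python3 -c "from h import *;stick()"
```

```text
38.15 [ 0.5732 -0.3249  0.0947] tool boxy -0.002 force [-0.5 -3.2 -0.9] tilt~ 0.38 res 2.6
```

Call:
move_arm:
  moves:
    - [[0, 0, 0.0025, 0, 0, 0, 0], [0, 0, 0.0025, 0, 0, 0, 0], [0, 0, 0.0025, 0, 0, 0, 0], [0, 0, 0.0025, 0, 0, 0, 0], [0, 0, 0.0025, 0, 0, 0, 0]]

```text
clock: 38.7
position: [0.5734, -0.3237, 0.0948]
tool_rot: [-3.141, -0.0, 2.991]
force: [-0.4, -3.6, -3.4]
grip_width: -0.0
finger_force: 2.1
```

```bash
python3 -c "from h import *;stick()"
```

```text
38.7 [ 0.5734 -0.3237  0.0948] tool boxy -0.0007 force [-0.4 -3.6 -3.4] tilt~ 0.4 res 2.6
```

Tilt is about 0.40. Holding for more than 4 s.

Call:
move_arm:
  moves:
    - [[0, 0, 0, 0, 0, 0, 0], [0, 0, 0, 0, 0, 0, 0], [0, 0, 0, 0, 0, 0, 0], [0, 0, 0, 0, 0, 0, 0], [0, 0, 0, 0, 0, 0, 0]]

```text
clock: 39.25
position: [0.5735, -0.3234, 0.0949]
tool_rot: [-3.142, -0.0, 2.991]
force: [-2.2, -4.4, -3.8]
grip_width: 0.0001
finger_force: 2.2
```

Call:
move_arm:
  moves:
    - [[0, 0, 0, 0, 0, 0, 0], [0, 0, 0, 0, 0, 0, 0], [0, 0, 0, 0, 0, 0, 0], [0, 0, 0, 0, 0, 0, 0], [0, 0, 0, 0, 0, 0, 0]]

```text
clock: 39.75
position: [0.5735, -0.3234, 0.0949]
tool_rot: [-3.142, -0.0, 2.991]
force: [-1.8, -4.1, -2.9]
grip_width: -0.0002
finger_force: 2.2
```

Call:
move_arm:
  moves:
    - [[0, 0, 0, 0, 0, 0, 0], [0, 0, 0, 0, 0, 0, 0], [0, 0, 0, 0, 0, 0, 0], [0, 0, 0, 0, 0, 0, 0], [0, 0, 0, 0, 0, 0, 0]]

```text
clock: 40.25
position: [0.5736, -0.3234, 0.0949]
tool_rot: [3.142, 0.0, 2.991]
force: [-2.3, -4.1, -2.6]
grip_width: 0.0001
finger_force: 2.2
```

Call:
move_arm:
  moves:
    - [[0, 0, 0, 0, 0, 0, 0], [0, 0, 0, 0, 0, 0, 0], [0, 0, 0, 0, 0, 0, 0], [0, 0, 0, 0, 0, 0, 0], [0, 0, 0, 0, 0, 0, 0]]

```text
clock: 40.75
position: [0.5736, -0.3234, 0.0949]
tool_rot: [3.142, 0.0, 2.991]
force: [-1.5, -4.1, -3.0]
grip_width: -0.0
finger_force: 2.2
```

Call:
move_arm:
  moves:
    - [[0, 0, 0, 0, 0, 0, 0], [0, 0, 0, 0, 0, 0, 0], [0, 0, 0, 0, 0, 0, 0], [0, 0, 0, 0, 0, 0, 0], [0, 0, 0, 0, 0, 0, 0]]

```text
clock: 41.25
position: [0.5735, -0.3234, 0.0949]
tool_rot: [-3.142, -0.0, 2.991]
force: [-2.8, -4.4, -2.4]
grip_width: 0.0001
finger_force: 2.2
```

Call:
move_arm:
  moves:
    - [[0, 0, 0, 0, 0, 0, 0], [0, 0, 0, 0, 0, 0, 0], [0, 0, 0, 0, 0, 0, 0], [0, 0, 0, 0, 0, 0, 0], [0, 0, 0, 0, 0, 0, 0]]

```text
clock: 41.75
position: [0.5735, -0.3234, 0.0949]
tool_rot: [3.142, -0.0, 2.991]
force: [-2.8, -3.4, -2.9]
grip_width: -0.0001
finger_force: 2.2
```

Call:
move_arm:
  moves:
    - [[0, 0, 0, 0, 0, 0, 0], [0, 0, 0, 0, 0, 0, 0], [0, 0, 0, 0, 0, 0, 0], [0, 0, 0, 0, 0, 0, 0], [0, 0, 0, 0, 0, 0, 0]]

```text
clock: 42.25
position: [0.5736, -0.3234, 0.0949]
tool_rot: [-3.142, 0.0, 2.991]
force: [-2.0, -4.2, -2.9]
grip_width: -0.0002
finger_force: 2.2
```

Call:
move_arm:
  moves:
    - [[0, 0, 0, 0, 0, 0, 0], [0, 0, 0, 0, 0, 0, 0], [0, 0, 0, 0, 0, 0, 0], [0, 0, 0, 0, 0, 0, 0], [0, 0, 0, 0, 0, 0, 0]]

```text
clock: 42.75
position: [0.5735, -0.3234, 0.0949]
tool_rot: [-3.142, 0.0, 2.991]
force: [-2.0, -4.5, -3.2]
grip_width: 0.0001
finger_force: 2.2
```

Call:
move_arm:
  moves:
    - [[0, 0, 0, 0, 0, 0, 0], [0, 0, 0, 0, 0, 0, 0], [0, 0, 0, 0, 0, 0, 0], [0, 0, 0, 0, 0, 0, 0], [0, 0, 0, 0, 0, 0, 0]]

```text
clock: 43.25
position: [0.5735, -0.3234, 0.0949]
tool_rot: [-3.142, -0.0, 2.991]
force: [-1.8, -4.1, -3.0]
grip_width: -0.0003
finger_force: 2.2
```

```bash
python3 -c "from h import *;stick()"
```

```text
43.25 [ 0.5735 -0.3234  0.0949] tool boxy -0.0005 force [-1.8 -4.1 -3. ] tilt~ 0.4 res 2.5
```

Call:
move_arm:
  moves:
    - [[0, 0, -0.02, 0, 0, 0, 0], [0, 0, -0.04, 0, 0, 0, 0], [0, 0, -0.06, 0, 0, 0, 0], [0, 0, -0.06, 0, 0, 0, 0], [0, 0, -0.06, 0, 0, 0, 0]]

```text
clock: 43.8
position: [0.564, -0.3842, 0.0947]
tool_rot: [3.142, -0.0, 2.989]
force: [-0.1, 0.7, 2.1]
grip_width: -0.0002
finger_force: 0.0
```

Call:
move_arm:
  moves:
    - [[0, 0, 0, -0.04, 0, 0, 0], [0, 0, 0, -0.08, 0, 0, 0], [0, 0, 0, -0.12, 0, 0, 0], [0, 0, 0.03, -0.13, 0, 0, 0], [0, 0, 0.06, -0.13, 0, 0, 0]]

```text
clock: 44.3
position: [0.5743, -0.3234, 0.2273]
tool_rot: [-3.141, 0.003, 2.99]
force: [-0.1, -0.1, -0.6]
grip_width: -0.0001
finger_force: 0.0
```

```bash
python3 -c "from h import *;stick()"
```

```text
44.3 [ 0.5743 -0.3234  0.2273] tool boxy -0.0003 force [-0.1 -0.1 -0.6] tilt~ -0.02 res 0.6
```

Call:
move_arm:
  moves:
    - [[0, 0, 0.035, 0, 0, 0, 0], [0, 0, 0.058, 0, 0, 0, 0], [0, 0, 0.058, 0.04, 0, 0, 0], [0, 0, 0.058, 0.08, 0, 0, 0], [0, 0, 0.058, 0.12, 0, 0, 0]]

```text
clock: 44.85
position: [0.5825, -0.2655, 0.1038]
tool_rot: [3.141, 0.001, 2.992]
force: [1.8, -1.0, -0.3]
grip_width: 0.0001
finger_force: 0.0
```

Call:
move_arm:
  moves:
    - [[0, 0, 0, 0.01, 0, 0, 0], [0, 0, -0.01, 0.01, 0, 0, 0], [0, 0, -0.02, 0.01, 0, 0, 0], [0, 0, -0.025, 0.01, 0, 0, 0]]

```text
clock: 45.25
position: [0.579, -0.2933, 0.097]
tool_rot: [-3.14, 0.003, 2.989]
force: [0.6, 0.2, -0.0]
grip_width: -0.0001
finger_force: 0.0
```

```bash
python3 -c "from h import *;stick()"
```

```text
45.25 [ 0.579  -0.2933  0.097 ] tool boxy 0.0301 force [ 0.6  0.2 -0. ] tilt~ 0.0 res 0.7
```

The stick returned upright. Pushing right.

Call:
move_arm:
  moves:
    - [[0, 0, -0.01, 0.001, 0, 0, 0], [0, 0, -0.02, 0.001, 0, 0, 0], [0, 0, -0.028, 0.001, 0, 0, 0], [0, 0, -0.03, 0.001, 0, 0, 0], [0, 0, -0.03, 0.001, 0, 0, 0]]

```text
clock: 45.8
position: [0.574, -0.3207, 0.0939]
tool_rot: [3.141, 0.0, 2.991]
force: [1.3, 2.3, 1.8]
grip_width: 0.0002
finger_force: 1.4
```

```bash
python3 -c "from h import *;stick()"
```

```text
45.8 [ 0.574  -0.3207  0.0939] tool boxy 0.0023 force [1.3 2.3 1.8] tilt~ -0.3 res 0.7
```

Call:
move_arm:
  moves:
    - [[0, 0, -0.005, 0, 0, 0, 0], [0, 0, -0.008, 0, 0, 0, 0], [0, 0, -0.008, 0, 0, 0, 0], [0, 0, -0.008, 0, 0, 0, 0]]

```text
clock: 46.25
position: [0.5725, -0.3281, 0.0936]
tool_rot: [3.141, -0.001, 2.991]
force: [0.5, 5.5, -3.4]
grip_width: 0.0
finger_force: 2.5
```

```bash
python3 -c "from h import *;stick()"
```

```text
46.25 [ 0.5725 -0.3281  0.0936] tool boxy -0.0052 force [ 0.5  5.5 -3.4] tilt~ -0.4 res 0.4
```

Tilt is about −0.40. Holding for more than 4 s.

Call:
move_arm:
  moves:
    - [[0, 0, 0, 0, 0, 0, 0], [0, 0, 0, 0, 0, 0, 0], [0, 0, 0, 0, 0, 0, 0], [0, 0, 0, 0, 0, 0, 0], [0, 0, 0, 0, 0, 0, 0]]

```text
clock: 46.8
position: [0.5726, -0.3279, 0.0937]
tool_rot: [3.141, -0.001, 2.991]
force: [0.8, 5.3, -3.8]
grip_width: -0.0003
finger_force: 2.5
```

Call:
move_arm:
  moves:
    - [[0, 0, 0, 0, 0, 0, 0], [0, 0, 0, 0, 0, 0, 0], [0, 0, 0, 0, 0, 0, 0], [0, 0, 0, 0, 0, 0, 0], [0, 0, 0, 0, 0, 0, 0]]

```text
clock: 47.3
position: [0.5726, -0.3279, 0.0937]
tool_rot: [3.141, -0.001, 2.991]
force: [0.3, 6.0, -3.6]
grip_width: 0.0002
finger_force: 2.5
```

Call:
move_arm:
  moves:
    - [[0, 0, 0, 0, 0, 0, 0], [0, 0, 0, 0, 0, 0, 0], [0, 0, 0, 0, 0, 0, 0], [0, 0, 0, 0, 0, 0, 0], [0, 0, 0, 0, 0, 0, 0]]

```text
clock: 47.8
position: [0.5726, -0.3279, 0.0936]
tool_rot: [3.141, -0.001, 2.991]
force: [1.0, 5.6, -2.4]
grip_width: -0.0
finger_force: 2.5
```

Call:
move_arm:
  moves:
    - [[0, 0, 0, 0, 0, 0, 0], [0, 0, 0, 0, 0, 0, 0], [0, 0, 0, 0, 0, 0, 0], [0, 0, 0, 0, 0, 0, 0], [0, 0, 0, 0, 0, 0, 0]]

```text
clock: 48.3
position: [0.5726, -0.3279, 0.0936]
tool_rot: [3.141, -0.001, 2.991]
force: [0.4, 5.4, -4.0]
grip_width: -0.0001
finger_force: 2.5
```

Call:
move_arm:
  moves:
    - [[0, 0, 0, 0, 0, 0, 0], [0, 0, 0, 0, 0, 0, 0], [0, 0, 0, 0, 0, 0, 0], [0, 0, 0, 0, 0, 0, 0], [0, 0, 0, 0, 0, 0, 0]]

```text
clock: 48.8
position: [0.5726, -0.3279, 0.0936]
tool_rot: [3.141, -0.001, 2.991]
force: [0.5, 5.3, -3.6]
grip_width: -0.0
finger_force: 2.5
```

Call:
move_arm:
  moves:
    - [[0, 0, 0, 0, 0, 0, 0], [0, 0, 0, 0, 0, 0, 0], [0, 0, 0, 0, 0, 0, 0], [0, 0, 0, 0, 0, 0, 0], [0, 0, 0, 0, 0, 0, 0]]

```text
clock: 49.3
position: [0.5726, -0.3279, 0.0937]
tool_rot: [3.141, -0.001, 2.991]
force: [0.2, 5.6, -3.5]
grip_width: -0.0003
finger_force: 2.5
```

Call:
move_arm:
  moves:
    - [[0, 0, 0, 0, 0, 0, 0], [0, 0, 0, 0, 0, 0, 0], [0, 0, 0, 0, 0, 0, 0], [0, 0, 0, 0, 0, 0, 0], [0, 0, 0, 0, 0, 0, 0]]

```text
clock: 49.8
position: [0.5726, -0.3279, 0.0936]
tool_rot: [3.141, -0.001, 2.991]
force: [0.9, 5.9, -3.2]
grip_width: 0.0002
finger_force: 2.5
```

Call:
move_arm:
  moves:
    - [[0, 0, 0, 0, 0, 0, 0], [0, 0, 0, 0, 0, 0, 0], [0, 0, 0, 0, 0, 0, 0], [0, 0, 0, 0, 0, 0, 0], [0, 0, 0, 0, 0, 0, 0]]

```text
clock: 50.3
position: [0.5725, -0.3279, 0.0936]
tool_rot: [3.141, -0.001, 2.991]
force: [1.0, 5.4, -3.8]
grip_width: 0.0001
finger_force: 2.5
```

Call:
move_arm:
  moves:
    - [[0, 0, 0, 0, 0, 0, 0], [0, 0, 0, 0, 0, 0, 0], [0, 0, 0, 0, 0, 0, 0], [0, 0, 0, 0, 0, 0, 0], [0, 0, 0, 0, 0, 0, 0]]

```text
clock: 50.8
position: [0.5726, -0.3279, 0.0937]
tool_rot: [3.141, -0.001, 2.991]
force: [0.8, 5.5, -3.8]
grip_width: 0.0001
finger_force: 2.5
```

Call:
move_arm:
  moves:
    - [[0, 0, 0.02, 0, 0, 0, 0], [0, 0, 0.04, 0, 0, 0, 0], [0, 0, 0.065, 0, 0, 0, 0], [0, 0, 0.065, 0, 0, 0, 0], [0, 0, 0.065, -0.04, 0, 0, 0]]

```text
clock: 51.3
position: [0.5806, -0.2616, 0.1304]
tool_rot: [3.14, -0.007, 2.993]
force: [0.4, -0.3, 0.7]
grip_width: -0.0002
finger_force: 0.0
```

Call:
move_arm:
  moves:
    - [[0, 0, 0, -0.04, 0, 0, 0], [0, 0, 0, -0.08, 0, 0, 0], [0, 0, 0, -0.1, 0, 0, 0], [0, 0, 0, -0.1, 0, 0, 0], [0, 0, 0, -0.1, 0, 0, 0]]

```text
clock: 51.8
position: [0.5825, -0.2639, 0.234]
tool_rot: [-3.141, 0.001, 2.991]
force: [-0.2, 0.5, -1.1]
grip_width: -0.0
finger_force: 0.0
```

```bash
python3 - <<'E'
from h import *
stick();im,P=grab('side','s20');t,T=grab('top','t20')
h=cv2.cvtColor(im,cv2.COLOR_RGB2HSV)
for n,X in(('C',(.5812,.0071)),('B',(.4958,-.0002)),('A',(.666,.015))):
    print(n,[(z,*map(int,h[tuple(int(round(q)) for q in proj(P,'side',(*X,z/1000)))[::-1]])) for z in range(104,192,8)])
t0=cv2.imread('pics/top0.png')[:,:,::-1]
for n,(a,b,c,d) in dict(tape=(108,155,275,322),offcut=(115,155,368,445),tub=(138,180,168,214)).items():print(n,cv2.absdiff(t[a:b,c:d],t0[a:b,c:d]).mean())
E
```

```text
51.8 [ 0.5825 -0.2639  0.234 ] tool boxy 0.0598 force [-0.2  0.5 -1.1] tilt~ -0.02 res 0.5
C [(104, 12, 30, 86), (112, 25, 18, 84), (120, 26, 22, 82), (128, 16, 114, 87), (136, 16, 111, 87), (144, 17, 119, 92), (152, 16, 120, 182), (160, 16, 126, 178), (168, 17, 118, 179), (176, 16, 125, 179), (184, 22, 97, 187)]
B [(104, 21, 22, 82), (112, 13, 28, 82), (120, 15, 45, 90), (128, 15, 106, 94), (136, 17, 117, 98), (144, 18, 119, 131), (152, 16, 120, 187), (160, 17, 118, 181), (168, 16, 120, 178), (176, 16, 118, 181), (184, 19, 103, 181)]
A [(104, 13, 26, 89), (112, 0, 21, 84), (120, 23, 23, 87), (128, 17, 102, 90), (136, 17, 129, 89), (144, 17, 114, 101), (152, 16, 120, 177), (160, 16, 120, 178), (168, 16, 120, 181), (176, 17, 120, 177), (184, 22, 91, 184)]
tape 6.752376641014034
offcut 5.781926406926407
tub 5.823498964803313
```

All three heads sit at the same level, the stick is upright and the bystanders are unchanged. My estimates for the left tilt range from 0.31 to 0.40, so I'll nudge the stick lightly to the left, well below the threshold, to calibrate the finger-to-knob distance with the unobstructed wrist view.

Call:
move_arm:
  moves:
    - [[0, 0, -0.04, 0, 0, 0, 0], [0, 0, -0.08, 0, 0, 0, 0], [0, 0, -0.116, 0, 0, 0, 0], [0, 0, -0.116, 0.04, 0, 0, 0], [0, 0, -0.116, 0.08, 0, 0, 0]]

```text
clock: 52.45
position: [0.5646, -0.3802, 0.1525]
tool_rot: [-3.141, 0.001, 2.989]
force: [0.7, -0.7, -0.9]
grip_width: -0.0
finger_force: 0.0
```

Call:
move_arm:
  moves:
    - [[0, 0, 0, 0.04, 0, 0, 0], [0, 0, 0, 0.06, 0, 0, 0], [0, 0, 0.02, 0.06, 0, 0, 0], [0, 0, 0.037, 0.06, 0, 0, 0], [0, 0, 0.037, 0.06, 0, 0, 0]]

```text
clock: 52.95
position: [0.5721, -0.339, 0.0946]
tool_rot: [3.141, 0.001, 2.994]
force: [0.1, -1.8, -0.9]
grip_width: 0.0001
finger_force: 0.7
```

Call:
move_arm:
  moves:
    - [[0, 0, 0, 0, 0, 0, 0], [0, 0, 0, 0, 0, 0, 0]]

```text
clock: 53.15
position: [0.5711, -0.343, 0.0949]
tool_rot: [-3.141, 0.002, 2.991]
force: [0.8, -1.5, 1.0]
grip_width: -0.0
finger_force: 0.6
```

```bash
python3 - <<'E'
from h import *
stick()
s=bot.observe();im,P=grab('wrist','w21');h=cv2.cvtColor(im,cv2.COLOR_RGB2HSV);m=cv2.inRange(h,(0,165,40),(8,255,255))|cv2.inRange(h,(172,165,40),(180,255,255))
for q in cv2.findContours(m,0,2)[0]:
    if cv2.contourArea(q)<100: continue
    (u,v),r=cv2.minEnclosingCircle(q);X=onz(P,'wrist',u,v,.1395);print(u,v,r,cv2.contourArea(q)/(np.pi*r*r),X,'knob boxy',(X[:2]-K)@BY,'tool',(s['position'][:2]-K)@BY,s['finger_force'])
E
```

```text
53.15 [ 0.5711 -0.343   0.0949] tool boxy -0.0203 force [ 0.8 -1.5  1. ] tilt~ 0.14 res 3.2
389.0063171386719 333.2414245605469 35.74757766723633 0.6394149102203458 [ 0.5731375  -0.31543644  0.1395    ] knob boxy 0.007351848003235529 tool -0.020381674872070765 0.6320936232805252
```

Two independent measures agree: the finger-to-knob distance of 27.7 mm and the finger force ratio both put the left hold at ≈0.34 rad, past 0.30 (the right hold was ≈0.39). Retreating.

Call:
move_arm:
  moves:
    - [[0, 0, -0.015, 0, 0, 0, 0], [0, 0, -0.04, 0, 0, 0, 0], [0, 0, -0.04, -0.04, 0, 0, 0], [0, 0, -0.04, -0.09, 0, 0, 0], [0, 0, -0.04, -0.13, 0, 0, 0]]

```text
clock: 53.75
position: [0.5641, -0.3835, 0.2264]
tool_rot: [-3.141, 0.001, 2.99]
force: [0.9, 0.6, -0.1]
grip_width: -0.0
finger_force: 0.0
```

Call:
move_arm:
  moves:
    - [[0, 0, 0, 0, 0, 0, 0], [0, 0, 0, 0, 0, 0, 0], [0, 0, 0, 0, 0, 0, 0], [0, 0, 0, 0, 0, 0, 0], [0, 0, 0, 0, 0, 0, 0]]

```text
clock: 54.25
position: [0.5643, -0.3817, 0.2229]
tool_rot: [3.141, -0.001, 2.991]
force: [-0.4, -0.3, -0.4]
grip_width: 0.0005
finger_force: 0.0
```

```bash
python3 -c "
from h import *
stick();print(bot.job_done())"
```

```text
54.25 [ 0.5643 -0.3817  0.2229] tool boxy -0.0595 force [-0.4 -0.3 -0.4] tilt~ -0.02 res 0.7
the job is handed in; nothing more can be done
None
```

The job is handed in at 54 s: all three steel canisters stand stoppered in the deck, and the stick was held over 4 s left (about 0.34 rad), then right (about 0.39 rad), springing back upright each time; I then nudged it left once more to about 0.1 rad to check the left reading, released it, and no verdict came back.

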